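Clip a glass-mounted fragment on a plate scanner, take its picture, swing the clip clear

ROBOT

A 6-joint arm with a two-finger parallel gripper is mounted at the origin on the work surface. World frame = base frame: x ahead of the robot, y to its left, z up, the work surface at z = 0. Lengths are in mm, angles in rad, forces in N, time in s.
With the tool pointing down it reaches from about 275 to 1000 mm from the base axis. Payload 8.4 kg.
Tool frame: the origin (TCP) lies on the centre line of the jaws, within the pads' length; the fingertips stand 22 mm ahead of it and the grasp point (between the pads) lies 3 mm ahead of it; z points along the fingers, x is the direction in which the jaws open and shut, and the axes are right-handed (so a half turn about z gives the same grasp; the last joint's range is limited). The gripper opens to 85 mm and grips with 20 to 120 N. Pads are 22 mm wide; open, the fingers measure 114 mm over their backs; the gripper's body (76 mm by 85 mm) begins 54 mm behind the grasp point. The pads swing forward as they close: fully open they stand 13 mm farther back than shut.
Start: joints at [-1.132, 0.353, 1.633, -0, 1.155, -0.002], TCP at [266.663, -565.26, 253.281] pointing down, gripper open.
Joint ranges: [-2.63, 2.63], [-0.92, 2.1], [0.06, 2.66], [-1.3, 4.44], [0, 2.69], [-3.02, 3.02]. Speed limits (rad/s): [2.22, 2.22, 2.79, 3.14, 3.14, 3.14].

INTERFACE

Orientations are given as [roll, pitch, yaw] about the fixed x, y, z axes, in that order (R = Rz(yaw) Ry(pitch) Rx(roll)).
In Python, from rig import status, viewer, job gives the robot as it stands.
- The arm moves only by the tool send_rows, never from a script. Its argument "plan" is a list of rows, each a list of 3 entries, a list of its own where there are three numbers: the shift along the tool's x, y, z in m, then the turn, a rotation vector about the tool's x, y, z in rad, then the opening, from -1 (shut) to 1 (fully open). In form: [[[x, y, z], [rx, ry, rz], jaw], ...]. A call has exactly 5 rows; each row is the pose to reach, as a shift and turn from the pose measured when the call began, along the tool's axes at that moment; what a row does not reach only later rows make up. A row lasts 1/12 s, in which the tool goes at most 41.7 mm and 7.16 degrees, less where a joint would pass 70% of its speed; a pose out of reach is approached as far as the arm can. A call with a gripper value outside its range is refused whole. The fingers move at their own pace and stop on an object; "squeeze" is the grip in N (left out, the last holds). Time passes only in rows, so rows that repeat a pose let the fingers close, or fill a call up. It gives the time, the measured TCP pose, the force and the opening at its end, in the units of the state.
- status.sense(): the state, without advancing time (a new reading comes with each control period).
- viewer.grab_frame(name): name is "scene" or "top" or "wrist"; returns the picture (480x640x3 uint8, red, green, blue); there is no depth.
- viewer.camera_params(name): a dict with "intrinsics" (3x3 intrinsics, pixels), "xyz" and "orientation" of the camera in the world. Camera axes: x right, y down, z forward; pixel columns grow to the right and rows downward; lengths in mm; the calibration is good to about 2 mm. A picture is of the moment at which its call begins: read the wrist's pose just before it. camera_params takes no time and is no camera call; for the wrist camera it gives the pose at the moment of the call.
- job.sign_off(): hands the job in, once; it reports no verdict.
Trained networks look in the newest picture that a camera, given by its name, has taken for a name from the list of things; names that differ only in an ending like _2 or _b are one class to them, and where a whole thing is asked for, a point or a joint stands for the part that bears it (a point fixed in the world has none). Each returns a list of dicts, best first, with "p" (0 to 1); they miss things now and then, are a little off and sometimes report something else, mostly with a low value. They report only what shows in the picture. A call takes as long as a camera call. They do not tell look-alikes from the thing itself.
- viewer.cut_out(label, camera): "mask" (480x640 bool, what is visible of it) and "extent" ([left, top, width, height] in pixels, round what is visible of it).
The state is a dict: "clock": time; "qpos": joint angles; "qvel": joint speeds; "joint_efforts": joint torques, N m; "eef_pos": TCP position; "tcp_rot": TCP orientation; "contact_force": force on the tool from outside, world axes, zero at the start; "wrist_torque": the same for the moment, N m; "opening": opening from 0.0 (shut) to 1.0 (fully open).
Only numpy, scipy, OpenCV 4.12 (cv2) and the standard library are available. Lean on these libraries where they do the work, as an engineer would, in place of code of your own. Each camera call takes 0.05 s, during which the arm holds its last target.

TASK

Lift the spring clip by its red knob and swing it round its pivot screw over the near edge of the glass mount, so that its rubber pad bears on the glass and its shoulder pushes the mount gently but firmly home, square against the fence. Let go, press the green capture button fully down with the clip still holding the mount home, then lift the clip off the glass and swing it all the way back to point at the scanner's front, without dragging the mount away from the fence. Keep your fingers off the glass, never force or snap anything against it, and leave the bowl, the book and the loupe where they are.

Things in the scene. Friction and masses are not known exactly. Their poses are not given: they have to be found in the camera images.
- scanner: plate scanner, a grey box with a black deck, 240 x 270 x 70 mm (x, y, z), fixed to the table; it looks up through a lit window in the deck. Origin at the centre of its underside; its x axis points from its front to its back, z up; the flat, smooth deck is at z = 70 mm. Clip pivot on the left (+y), capture button at the front right
- fence: adjustable straight-edge behind the window: an aluminium bar 12 x 116 x 12 mm (x, y, z), locked by two brass thumb screws on a fixed track. Origin on the track at scanner x = 85 mm, at deck height; axes as the scanner's. The bar's face to the mount was set by hand up to 10 mm before or behind the origin and is not measured: feel for it. Press the glass on it with 4 to 8 N, never over 14 N
- mount: glass mount, a scrap of brown old paper between two panes bound with brown tape, loose, about 0.15 kg, 75 x 100 x 8 mm (x, y, z). Origin at the centre of its underside; x points to the fence (within a few degrees), y along it. It lies on the deck over the window with its far long edge 1 to 28 mm short of the fence bar and may be a little askew
- mount_far_edge (a point): middle of the mount's far long edge (the one that goes to the fence), at half thickness; in the mount's frame (37.5, 0, 4) mm; axes as the mount's
- clip_pivot (a point): axis of the clip's vertical pivot screw, at deck height, at x = 10 mm, y = 76 mm in the scanner's frame, so within 10 mm of the line of the near edge of a mount that is home; axes as the scanner's. The brass screw head, 16 mm across, reaches 20 mm above the deck
- swing (a joint): angle of the clip about its pivot, rad, anticlockwise from above. 0: the leaf points from the pivot straight to the scanner's front (its -x); 1.571: it points to the scanner's -y, along the mount's near edge; its shoulder holds the mount home at 1.44 to 1.70, as the fence is set. Stops at -0.35 and 1.90. Light friction, about 0.5 N at the knob; it stays where it is left
- clip_leaf: steel spring leaf of the clip, 70 x 10 x 2 mm. Origin on its flex line, 14 mm out from the pivot axis, 10.5 mm above the deck; x outward along the leaf, y to the side it moves to as swing grows, z up. Under its end are the rubber pad (y 0 to 9 mm) and, behind it, a steel shoulder 12 mm long with its face at y = 0, reaching 6.5 mm below the pad, which meets the mount's near edge
- clip_knob (a point): middle of the clip's red knob, an upright cylinder 14 mm across, 22 mm high, 76 mm out from the pivot axis, 2 mm to the leaf's +y side; at rest 35 mm above the deck, 23.5 mm above the leaf's top. The leaf bends up about its flex line, so the knob tips inward as it rises: 2.6 N at first, 0.4 N more per mm, 18 mm at most. Lift over 1 mm, best 3 to 4, to pass over the glass. Axes as the leaf's
- clip_pad (a point): middle of the underside of the clip's black rubber pad (14 mm along the leaf, 9 mm across), 76 mm out from the pivot axis and 4.5 mm to the leaf's +y side; 7 mm above the deck at rest, 8 mm when on the glass, where it bears with about 3 N. The rubber grips: it drags the mount along if swung while it bears. Axes as the leaf's
- capture (a joint): travel of the green capture button, m, 0 up, 0.005 fully down; springs back; about 4 N to push fully down
- capture_top (a point): middle of the green button's top, 24 mm across, 21 mm above the deck when up; it stands 9 mm above its black collar (40 mm across)
- bowl: celadon-green bowl, 110 mm across, 45 mm high, loose, to the right of the scanner; origin under its centre
- book: red bound book, 125 x 175 x 28 mm, loose, lying flat to the left of the scanner; origin under its centre
- loupe: black loupe with a clear barrel, 38 mm across, 42 mm high, standing loose at the left of the scanner; origin under its centre
Not all that is in view belongs to the job. What is shaped like the mount but orange or pink is not meant.

How it is judged:
By the outcome, as a careful person would: the job done as asked, in the order asked, and still so for the second after the job is handed in, with the robot touching nothing.
It also fails if it takes over 72 s, if anything falls off the work surface, if the arm or the gripper's body presses on something with over 40 N, if the wrist force passes 120 N, or if a joint passes its speed limit or range.

## Working session

There is one attempt and no reset: what is moved stays moved. The work goes in short steps, Python scripts to look and compute and a tool call to move; the robot and the scene stay as the last step left them, time stands still between calls to the robot, and variables do not carry over. Pictures are saved under pics/ and viewed, and the job is handed in when it is done.

Besides the shell and the picture viewer there is one more tool, called after "Request:" as name([rows], argument=value, ...), one row to a line, values as JSON. send_rows: Moves the arm, as the interface text tells. Its arguments: {"type":"object","properties":{"plan":{"type":"array"},"squeeze":{"type":"number"}},"required":["plan"]}

```bash
ls; mkdir -p pics
python3 - <<'E'
from rig import status, viewer, job
import cv2
print(status.sense())
for n in ["scene","top"]:
    im=viewer.grab_frame(n); cv2.imwrite(f"pics/{n}0.png",im[:,:,::-1]); print(n,viewer.camera_params(n))
E
```

```text
pics
{'clock': 0.0, 'qpos': array([-1.13239300e+00,  3.53623139e-01,  1.63412708e+00, -1.67425733e-05,
        1.15517141e+00, -2.41289196e-03]), 'qvel': array([-3.73528913e-04, -8.87803256e-05,  2.26636734e-03, -4.38783022e-04,
        2.59011832e-04, -1.23695996e-04]), 'joint_efforts': array([ 4.04086040e-04, -6.05252409e+01, -3.42065227e+01, -9.90897365e-05,
        9.48579371e-03,  3.13968030e-05]), 'eef_pos': array([ 266.47877915, -564.86726606,  252.58028526]), 'tcp_rot': array([ 3.14158055e+00,  1.32901473e-03, -1.12997335e+00]), 'contact_force': array([-0.06926726,  0.02028415, -0.2029474 ]), 'wrist_torque': array([-0.04111396,  0.01914927,  0.00027009]), 'opening': 0.9994100080362395}
scene {'intrinsics': array([[511.02401631,   0.        , 321.95596313],
       [  0.        , 511.02401631, 238.6818172 ],
       [  0.        ,   0.        ,   1.        ]]), 'xyz': array([1110.81023594,  351.94545139,  631.68237867]), 'orientation': array([-2.29258542, -0.00506879,  2.08003209])}
top {'intrinsics': array([[583.30821864,   0.        , 325.20326251],
       [  0.        , 583.30821864, 240.50448703],
       [  0.        ,   0.        ,   1.        ]]), 'xyz': array([ 528.6168152 ,   46.25007665, 1030.08226272]), 'orientation': array([-3.06996612, -0.00492547, -1.5786196 ])}
```

View pics/scene0.png

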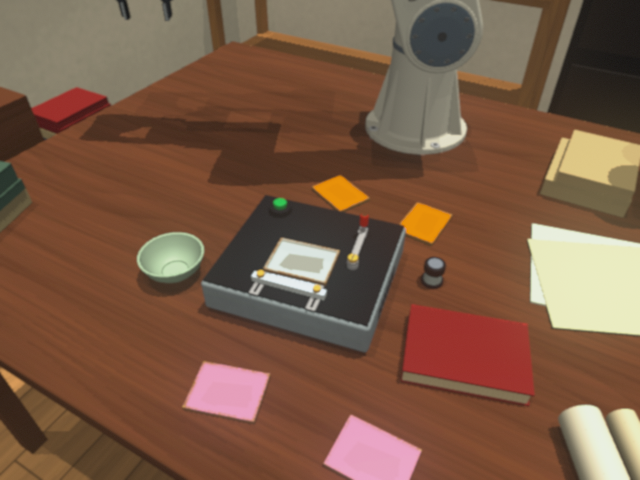

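View pics/top0.png

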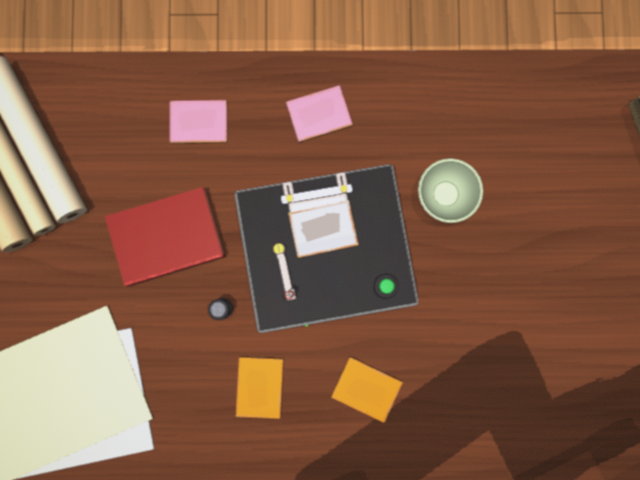

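```bash
cat > h.py <<'E'
import numpy as np, cv2
from scipy.spatial.transform import Rotation as R
from rig import status, viewer, job
def cam(n):
    p=viewer.camera_params(n); return p["intrinsics"],np.array(p["xyz"]),R.from_euler('xyz',p["orientation"]).as_matrix()
def proj(c,P):
    K,t,M=c; q=(np.atleast_2d(P)-t)@M; return (q[:,:2]/q[:,2:])@np.diag([K[0,0],K[1,1]])+K[:2,2]
def back(c,uv,z):
    K,t,M=c; uv=np.atleast_2d(uv); d=np.c_[(uv-K[:2,2])/[K[0,0],K[1,1]],np.ones(len(uv))]@M.T
    return t+d*((z-t[2])/d[:,2])[:,None]
def rz(a): return np.array([[np.cos(a),-np.sin(a),0],[np.sin(a),np.cos(a),0],[0,0,1]])
def up(im,x,y,w,h,s,fn): cv2.imwrite(fn,cv2.resize(im[y:y+h,x:x+w,::-1],None,fx=s,fy=s,interpolation=cv2.INTER_CUBIC))
E
python3 - <<'E'
from h import *
for n in ["top","scene"]:
    im=viewer.grab_frame(n); c=cam(n)
    for l in ["scanner","mount","clip_knob","capture_top","fence","clip_pivot","bowl"]:
        for d in viewer.cut_out(l,n)[:3]:
            m=d["mask"]; ys,xs=np.nonzero(m)
            if len(xs)==0: continue
            print(n,l,round(d["p"],2),d["extent"],[round(xs.mean(),1),round(ys.mean(),1)],back(c,[xs.mean(),ys.mean()],91 if l=="capture_top" else 105 if l=='clip_knob' else 74)[0].round(1), cv2.minAreaRect(np.c_[xs,ys].astype(np.float32)))
            if l in("scanner","mount") : np.save(f"m_{n}_{l}_{int(d['p']*100)}.npy",m)
    if n=="top": up(im,220,150,210,190,3.8,"pics/topc.png")
E
```

```text
top scanner 0.9 [235.9, 164.2, 183.3, 171.3] [np.float64(326.1), np.float64(250.6)] [580.5  39.7  74. ] ((325.64886474609375, 247.99322509765625), (144.97019958496094, 163.31536865234375), 79.79602813720703)
top mount 0.89 [286.4, 84.5, 66.9, 58.3] [np.float64(319.4), np.float64(113.4)] [810.   49.1  74. ] ((319.30841064453125, 113.40129852294922), (43.46863555908203, 56.42160415649414), 72.25532531738281)
top mount 0.79 [239.5, 356.9, 43.7, 61.8] [np.float64(259.5), np.float64(387.2)] [360.7 148.8  74. ] ((259.79864501953125, 387.228515625), (44.711238861083984, 59.45643615722656), 2.726310968399048)
top mount 0.79 [170.4, 100.6, 57.2, 41.9] [np.float64(197.8), np.float64(121.6)] [797.4 251.7  74. ] ((197.991943359375, 121.58839416503906), (42.18796920776367, 56.77340316772461), 88.87670135498047)
top clip_knob 0.69 [276.5, 259.7, 20.9, 38.0] [np.float64(286.6), np.float64(280.6)] [531.8 102.8 105. ] ((286.8846435546875, 278.923095703125), (41.3805046081543, 10.394155502319336), 78.69007110595703)
top capture_top 0.73 [379.7, 278.6, 16.5, 11.9] [np.float64(386.6), np.float64(285.2)]
[... 2370 characters left out ...]
.9), np.float64(287.1)] [676.6  54.5  74. ] ((286.676513671875, 290.2941589355469), (74.70097351074219, 24.981168746948242), 14.03624439239502)
scene fence 0.17 [202.5, 196.7, 203.7, 157.4] [np.float64(308.3), np.float64(272.1)] [634.4  65.2  74. ] ((302.05999755859375, 265.0617980957031), (183.66720581054688, 132.45046997070312), 16.113420486450195)
scene clip_pivot 0.82 [202.3, 194.2, 204.0, 158.5] [np.float64(308.2), np.float64(271.8)] [634.   64.6  74. ] ((302.0361328125, 265.1383972167969), (184.58535766601562, 134.101318359375), 16.0664005279541)
scene bowl 0.81 [135.1, 235.6, 66.8, 45.6] [np.float64(170.3), np.float64(256.8)] [ 712.5 -142.4   74. ] ((169.5, 257.0), (50.0, 65.0), 90.0)
```

View pics/topc.png

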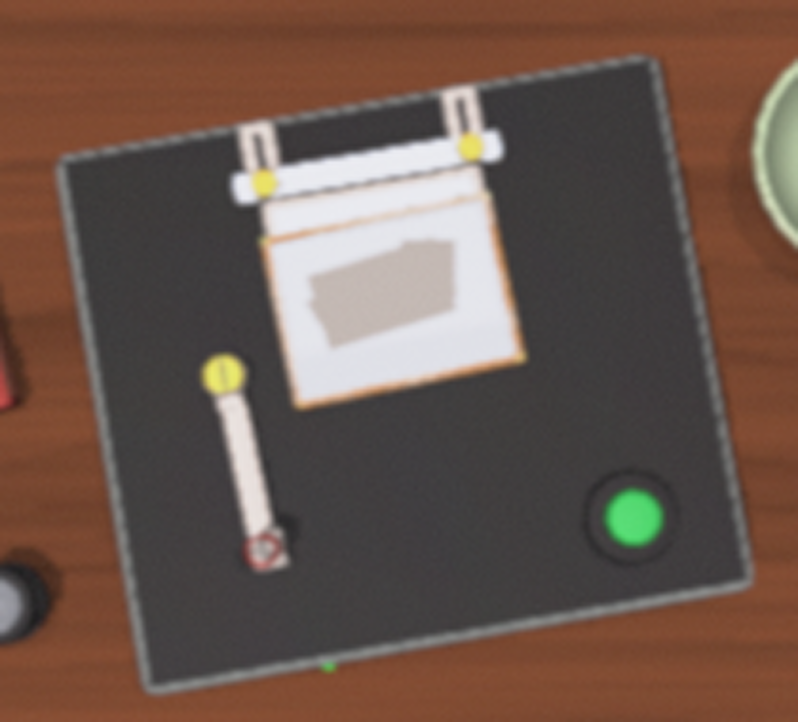

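Run:
```python
from h import *
c=cam("top"); f=lambda l:np.array(l)/3.8+[220,150]-0.37
cor=back(c,f([[655,57],[62,158],[150,692],[750,583]]),70)[:,:2]
loc=np.array([[120,-135],[120,135],[-120,135],[-120,-135]])
A=cor-cor.mean(0); H=loc.T@A; a=np.arctan2(H[0,1]-H[1,0],H[0,0]+H[1,1])
print(cor.round(1),cor.mean(0),a, (A-loc@rz(a)[:2,:2].T).round(1))
o=cor.mean(0); 
def S(uv,z): return ((back(c,f([uv]),z)[0,:2]-o)@rz(a)[:2,:2]).round(1)
for nm,uv,z in [("pivot",(223,375),90),("knob",(265,549),116),("button",(635,517),91),("mFL",(263,241),78),("mFR",(489,193),78),("mNL",(298,408),78),("mNR",(524,360),78),("fL",(238,204),82),("fR",(503,157),82)]: print(nm,S(uv,z))
```

```text
[[ 723.4  -71.3]
 [ 680.6  188.4]
 [ 449.1  150. ]
 [ 493.6 -108.6]] [586.66058435  39.5966131 ] 0.1651038604678081 [[-3.8  2.5]
 [-2.3 -4.1]
 [ 3.  -3.1]
 [ 3.1  4.6]]
pivot [10.  76.6]
knob [-65.3  69.9]
button [-79.2 -84.9]
mFL [65.1 50.8]
mFR [ 68.9 -49.1]
mNL [-8.7 48. ]
mNR [ -5.  -51.3]
fL [82.2 58.5]
fR [ 82.8 -57.5]
```

```bash
cat >> h.py <<'E'
O=np.array([586.7,39.6]); A=0.1651
def S2W(x,y): return O+rz(A)[:2,:2]@[x,y]
def W2S(p): return rz(A)[:2,:2].T@(np.array(p)[:2]-O)
def rel(pos,Rt,s=None):
    s=s or status.sense(); M=R.from_euler('xyz',s["tcp_rot"]).as_matrix()
    d=M.T@(np.array(pos)-s["eef_pos"])/1000; return d.round(4), R.from_matrix(M.T@Rt).as_rotvec().round(4)
def down(yaw): return R.from_euler('xyz',[np.pi,0,yaw]).as_matrix()
E
python3 - <<'E'
from h import *
k=S2W(-65.3,69.9); print(k, rel([*k,230],down(A-np.pi/2+0.063)))
E
```

```text
[510.79982134  97.8173761 ] (array([-0.4955, -0.5037,  0.0233]), array([ 0.    , -0.    ,  0.2127]))
```

Request:
send_rows([
  [[-0.03,-0.03,0.002],[0,0,0.02],1],
  [[-0.058,-0.058,0.003],[0,0,0.04],1],
  [[-0.087,-0.087,0.004],[0,0,0.06],1],
  [[-0.115,-0.115,0.006],[0,0,0.08],1],
  [[-0.144,-0.144,0.008],[0,0,0.1],1],
])

```text
clock: 1.32
eef_pos: [335.6, -372.1, 245.3]
tcp_rot: [-3.141, -0.0, -1.232]
contact_force: [1.2, -0.4, 0.6]
opening: 0.998
```

Request:
send_rows([
  [[-0.03,-0.03,0.002],[0,0,0.02],1],
  [[-0.058,-0.058,0.003],[0,0,0.04],1],
  [[-0.087,-0.087,0.004],[0,0,0.06],1],
  [[-0.115,-0.115,0.006],[0,0,0.08],1],
  [[-0.144,-0.144,0.008],[0,0,0.1],1],
])

```text
clock: 1.73
eef_pos: [424.1, -186.6, 237.6]
tcp_rot: [-3.141, -0.001, -1.333]
contact_force: [1.7, -0.8, -0.2]
opening: 1.003
```

Run:
```python
from h import *
k=S2W(-65.3,69.9); s=status.sense();print(s["clock"],s["eef_pos"], rel([*k,230],down(A-np.pi/2+0.063)))
```

```text
1.7333 [ 424.08183563 -186.63795259  237.64312972] (array([-0.256 , -0.1513,  0.0075]), array([-0.0011, -0.0012,  0.0099]))
```

Request:
send_rows([
  [[-0.033,-0.02,0.001],[0,0,0.003],1],
  [[-0.068,-0.04,0.002],[0,0,0.006],1],
  [[-0.102,-0.06,0.003],[0,0,0.01],1],
  [[-0.136,-0.08,0.004],[0,0,0.01],1],
  [[-0.17,-0.1,0.005],[0,0,0.01],1],
])

```text
clock: 2.15
eef_pos: [481.5, 4.2, 232.8]
tcp_rot: [-3.14, -0.001, -1.343]
contact_force: [0.1, -0.8, -0.1]
opening: 0.997
```

Run:
```python
from h import *
k=S2W(-65.3,69.9); s=status.sense();print(s["clock"],s["eef_pos"], rel([*k,230],down(A-np.pi/2+0.063)))
```

```text
2.15 [481.45271711   4.15632947 232.81378626] (array([-0.0846, -0.0498,  0.0028]), array([-0.0018, -0.0014, -0.    ]))
```

Request:
send_rows([
  [[-0.03,-0.017,0.001],[0,0,0],1],
  [[-0.06,-0.035,0.002],[0,0,0],1],
  [[-0.085,-0.05,0.003],[0,0,0],0.2],
  [[-0.085,-0.05,0.003],[0,0,0],0.2],
  [[-0.085,-0.05,0.003],[0,0,0],0.2],
])

```text
clock: 2.57
eef_pos: [511.1, 99.6, 229.6]
tcp_rot: [-3.14, -0.001, -1.34]
contact_force: [-0.4, -0.3, -0.0]
opening: 0.614
```

Run:
```python
from h import *
s=status.sense();print(s["clock"],s["eef_pos"],s["tcp_rot"],s["opening"])
c=cam("wrist");im=viewer.grab_frame("wrist"); cv2.imwrite("pics/w1.png",im[:,:,::-1]); print(c)
import pickle; pickle.dump(c,open("w1.pkl","wb"))
```

```text
2.5667 [511.12055509  99.59258178 229.63109467] [-3.13993497e+00 -1.46070675e-03 -1.33994265e+00] 0.6136861604270205
(array([[380.97182921,   0.        , 318.76235023],
       [  0.        , 380.97182921, 235.93239925],
       [  0.        ,   0.        ,   1.        ]]), array([576.3263759 , 113.50151942, 350.04645834]), array([[ 0.22873327, -0.93837914, -0.25908624],
       [-0.97348716, -0.21994672, -0.06281878],
       [ 0.00196267,  0.26658587, -0.96380917]]))
```

View pics/w1.png

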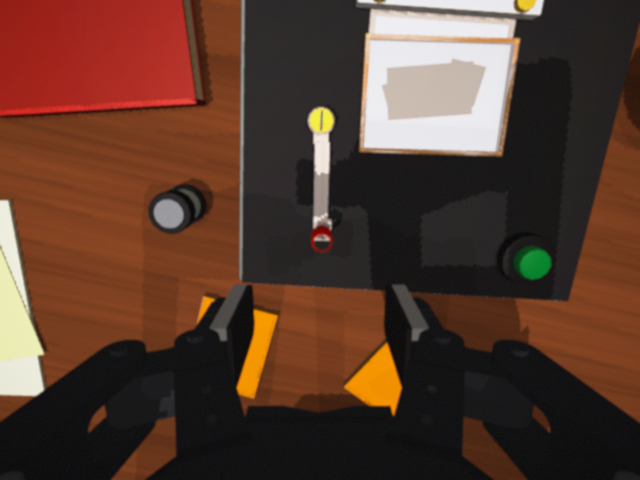

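Run:
```python
from h import *
import pickle; c=pickle.load(open("w1.pkl","rb"))
im=cv2.imread("pics/w1.png")[:,:,::-1]
up(im,280,90,100,170,4,"pics/w1c.png")
for nm,uv,z in [("pivot",(321,119.5),90),("knob top",(321.3,238.6),116),("button",(533,263),91),("mFL",(366.5,36),78),("mFR",(518.5,39),78),("mNL",(361,152),78),("mNR",(502,155),78),("fL",(357,5),82),("fR",(541,14),82)]:
    w=back(c,uv,z)[0]; print(nm,w.round(1),W2S(w).round(1))
```

```text
pivot [583.6 113.2  90. ] [ 9.  73.1]
knob top [512.1  96.3 116. ] [-64.3  68.2]
button [522.2 -58.3  91. ] [-79.7 -86. ]
mFL [640.9  96.4  78. ] [62.8 47.1]
mFR [ 6.618e+02 -1.000e-01  7.800e+01] [ 67.6 -51.5]
mNL [569.1  81.   78. ] [-10.5  43.7]
mNR [589.7 -15.7  78. ] [ -6.1 -55.1]
fL [655.6 107.   82. ] [79.  55.2]
fR [677.3  -7.   82. ] [ 81.7 -60.8]
```

View pics/w1c.png

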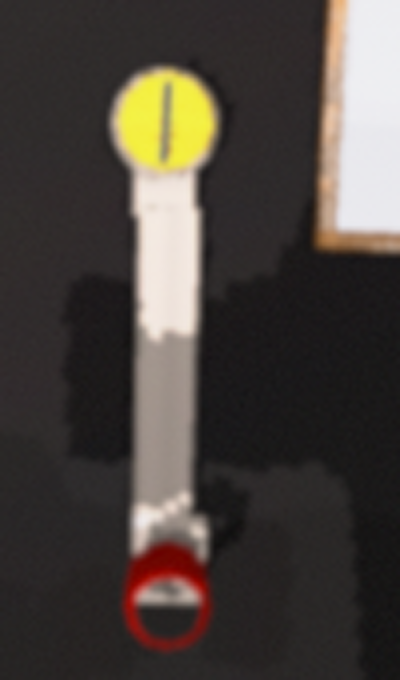

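Run:
```python
from h import *
print(rel([511.4,97.0,111],down(A-np.pi/2+0.063)))
```

```text
(array([ 0.0014, -0.0002,  0.1186]), array([-0.0012, -0.0016,  0.0015]))
```

Request:
send_rows([
  [[0.001,0,0.02],[0,0,0],0.1],
  [[0.0014,0,0.045],[0,0,0],0],
  [[0.0014,0,0.07],[0,0,0],0],
  [[0.0014,0,0.09],[0,0,0],0],
  [[0.0014,0,0.1],[0,0,0],0],
])

```text
clock: 3.03
eef_pos: [509.6, 95.4, 127.5]
tcp_rot: [3.14, -0.002, -1.343]
contact_force: [-0.0, 1.0, -0.1]
opening: 0.497
```

Run:
```python
from h import *
print(rel([511.4,97.0,111],down(A-np.pi/2+0.063)), status.sense()["contact_force"])
c=cam("wrist");im=viewer.grab_frame("wrist"); cv2.imwrite("pics/w2.png",im[:,:,::-1])
im=viewer.grab_frame("scene"); up(im,300,150,160,120,5,"pics/s2.png")
```

```text
(array([-0.0011, -0.0022,  0.0165]), array([ 0.002 , -0.0017,  0.    ])) [-0.02122879  0.96646588 -0.06764789]
```

View pics/w2.png

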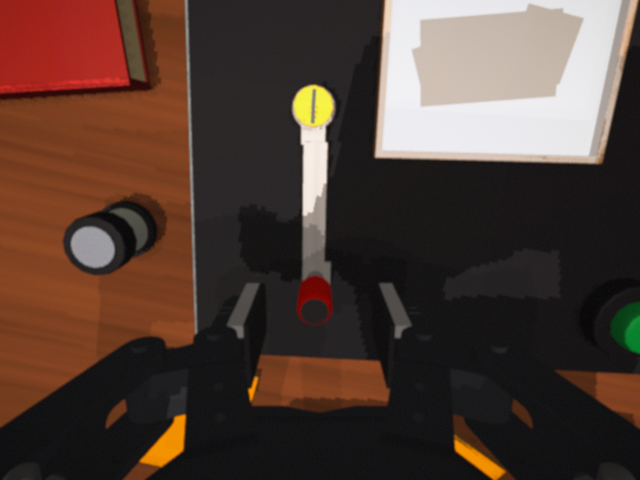

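View pics/s2.png

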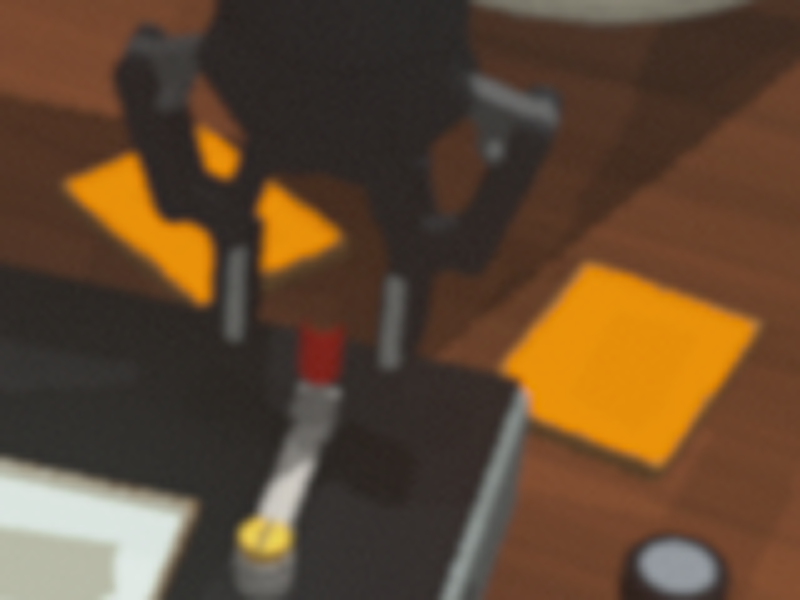

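Run:
```python
from h import *
c=cam("wrist"); s=status.sense(); print(s["eef_pos"])
w=back(c,[315,311],116)[0]; print(w, W2S(w)); w=back(c,[313.5,105],90)[0]; print(w,W2S(w))
M=R.from_euler('xyz',s["tcp_rot"]).as_matrix()
for dx in(-22,22):
  for dy in (-11,11):
    for dz in (0,16): print(dx,dy,dz,proj(c,s["eef_pos"]+M@[dx,dy,dz]).round(0))
print("knobtop pred",proj(c,[511.4,97,116]))
```

```text
[509.90981948  95.81041353 128.32034289]
[510.09559373  95.65549325 116.        ] [-66.34995902  67.88325509]
[584.07492493 113.43721539  90.        ] [ 9.54583901 73.26460505]
-22 -11 0 [[250. 299.]]
-22 -11 16 [[257. 281.]]
-22 11 0 [[253. 355.]]
-22 11 16 [[260. 332.]]
22 -11 0 [[378. 299.]]
22 -11 16 [[372. 281.]]
22 11 0 [[376. 355.]]
22 11 16 [[370. 332.]]
knobtop pred [[312.32719701 307.24435781]]
```

Request:
send_rows([
  [[0,0,0.005],[0,0,0],0],
  [[0,0,0.01],[0,0,0],0],
  [[0,0,0.015],[0,0,0],0],
  [[0,0,0.0172],[0,0,0],-0.3],
  [[0,0,0.0172],[0,0,0],-0.5],
], squeeze=30)

```text
clock: 3.55
eef_pos: [509.7, 95.8, 110.9]
tcp_rot: [3.139, -0.002, -1.342]
contact_force: [-0.4, -0.0, -0.8]
opening: 0.257
```

Request:
send_rows([
  [[0,0,0],[0,0,0],-0.7],
  [[0,0,0],[0,0,0],-0.8],
  [[0,0,0],[0,0,0],-0.9],
  [[0,0,0],[0,0,0],-0.9],
  [[0,0,0],[0,0,0],-0.9],
])

```text
clock: 3.97
eef_pos: [509.9, 95.8, 111.1]
tcp_rot: [3.14, -0.002, -1.342]
contact_force: [-0.7, -0.1, 1.2]
opening: 0.152
```

```bash
python3 - <<'E'
from h import *
import json
s=status.sense(); json.dump([s["eef_pos"].tolist(),s["tcp_rot"].tolist()],open("g0.json","w"))
E
cat >> h.py <<'E'
import json,os
P=np.array([584.1,113.5,80.5])
if os.path.exists("g0.json"):
    g=json.load(open("g0.json")); G0=np.array(g[0]); GR=R.from_euler('xyz',g[1]).as_matrix()
    al=np.arctan2(G0[1]-P[1],G0[0]-P[0])-2/76.   # leaf world angle at grasp
    U=np.array([np.cos(al),np.sin(al),0]); Y=np.array([-np.sin(al),np.cos(al),0])
    S0=(al-(A+np.pi)+np.pi)%(2*np.pi)-np.pi
def leafpose(s,lift):
    th=lift/62.; F=P+14*U
    Q=R.from_rotvec(-Y*th).as_matrix(); Z=rz(s-S0)
    return P+Z@(F+Q@(G0-F)-P), Z@Q@GR
def plan(wps,jaw=-1):
    s=status.sense()
    print(round(s["clock"],2),"swing",round(np.arctan2(*(s["eef_pos"]-P)[1::-1])-2/76.-A+np.pi-(2*np.pi if s["eef_pos"][1]>P[1] else 0),3),"z",s["eef_pos"][2].round(2),"F",s["contact_force"].round(2),"op",round(s["opening"],3))
    for w in wps:
        d,r=rel(*leafpose(*w),s); print(w,d.tolist(),r.round(3).tolist())
E
python3 - <<'E'
from h import *
print(S0,al); plan([(S0,l) for l in (1,2,3,3.5,3.5)])
E
```

```text
0.04231387910150364 -2.9341787744882897
3.97 swing 0.042 z 111.13 F [-0.71 -0.08  1.22] op 0.152
(np.float64(0.04231387910150364), 1) [0.0, -0.0005, -0.001] [-0.016, -0.0, -0.0]
(np.float64(0.04231387910150364), 2) [0.0, -0.001, -0.002] [-0.032, -0.001, -0.0]
(np.float64(0.04231387910150364), 3) [0.0, -0.0015, -0.003] [-0.048, -0.001, -0.0]
(np.float64(0.04231387910150364), 3.5) [0.0, -0.0018, -0.0035] [-0.056, -0.001, -0.0]
(np.float64(0.04231387910150364), 3.5) [0.0, -0.0018, -0.0035] [-0.056, -0.001, -0.0]
```

Request:
send_rows([
  [[0,-0.0005,-0.001],[-0.016,0,0],-1],
  [[0,-0.001,-0.002],[-0.032,0,0],-1],
  [[0,-0.0015,-0.003],[-0.048,0,0],-1],
  [[0,-0.002,-0.0038],[-0.06,0,0],-1],
  [[0,-0.002,-0.0038],[-0.06,0,0],-1],
])

```text
clock: 4.38
eef_pos: [511.7, 96.3, 114.7]
tcp_rot: [3.077, -0.002, -1.342]
contact_force: [-1.2, 0.1, -3.8]
opening: 0.148
```

Run:
```python
from h import *
plan([(S0+i*.05,3.8) for i in range(1,6)])
```

```text
4.38 swing 0.042 z 114.74 F [-1.2   0.08 -3.8 ] op 0.148
(np.float64(0.09231387910150364), 3.8) [0.0038, -0.0003, -0.0002] [0.001, 0.002, -0.05]
(np.float64(0.14231387910150364), 3.8) [0.0075, -0.0006, -0.0002] [0.001, 0.005, -0.1]
(np.float64(0.19231387910150366), 3.8) [0.0111, -0.001, -0.0002] [0.001, 0.008, -0.15]
(np.float64(0.24231387910150365), 3.8) [0.0148, -0.0017, -0.0002] [0.001, 0.012, -0.2]
(np.float64(0.29231387910150364), 3.8) [0.0184, -0.0026, -0.0003] [0.001, 0.015, -0.25]
```

Request:
send_rows([
  [[0.0038,-0.0003,-0.0002],[0.001,0.002,-0.05],-1],
  [[0.0082,-0.0007,-0.0002],[0.001,0.006,-0.11],-1],
  [[0.0126,-0.0013,-0.0002],[0.001,0.01,-0.17],-1],
  [[0.017,-0.0022,-0.0003],[0.001,0.014,-0.23],-1],
  [[0.0214,-0.0034,-0.0003],[0.001,0.018,-0.29],-1],
])

```text
clock: 4.8
eef_pos: [520.1, 76.2, 114.7]
tcp_rot: [3.078, -0.001, -1.049]
contact_force: [1.7, 2.6, -4.3]
opening: 0.149
```

Run:
```python
from h import *
plan([(S0+.29+i*.06,3.8) for i in range(1,6)])
```

```text
4.8 swing 0.336 z 114.72 F [ 1.69  2.6  -4.28] op 0.149
(np.float64(0.3923138791015036), 3.8) [0.0043, 0.0001, -0.0002] [0.0, 0.003, -0.056]
(np.float64(0.4523138791015036), 3.8) [0.0087, -0.0003, -0.0002] [0.0, 0.007, -0.116]
(np.float64(0.5123138791015036), 3.8) [0.0131, -0.001, -0.0002] [0.0, 0.011, -0.176]
(np.float64(0.5723138791015037), 3.8) [0.0175, -0.002, -0.0003] [0.0, 0.015, -0.236]
(np.float64(0.6323138791015036), 3.8) [0.0218, -0.0032, -0.0004] [0.0, 0.018, -0.296]
```

Request:
send_rows([
  [[0.0043,0.0001,-0.0002],[0,0.003,-0.056],-1],
  [[0.0087,-0.0003,-0.0002],[0,0.007,-0.116],-1],
  [[0.0131,-0.001,-0.0002],[0,0.011,-0.176],-1],
  [[0.0175,-0.002,-0.0003],[0,0.015,-0.236],-1],
  [[0.0218,-0.0032,-0.0004],[0,0.018,-0.296],-1],
])

```text
clock: 5.22
eef_pos: [534.3, 59.2, 114.8]
tcp_rot: [3.079, -0.0, -0.75]
contact_force: [2.0, 2.1, -5.6]
opening: 0.15
```

Run:
```python
from h import *
plan([(S0+.59+i*.06,3.8) for i in range(1,6)])
```

```text
5.22 swing 0.638 z 114.81 F [ 1.99  2.11 -5.65] op 0.15
(np.float64(0.6923138791015035), 3.8) [0.0041, 0.0004, -0.0001] [-0.001, 0.004, -0.057]
(np.float64(0.7523138791015036), 3.8) [0.0086, 0.0, -0.0001] [-0.001, 0.008, -0.117]
(np.float64(0.8123138791015037), 3.8) [0.013, -0.0007, -0.0001] [-0.001, 0.011, -0.177]
(np.float64(0.8723138791015036), 3.8) [0.0173, -0.0016, -0.0002] [-0.001, 0.015, -0.237]
(np.float64(0.9323138791015035), 3.8) [0.0216, -0.0028, -0.0003] [-0.001, 0.019, -0.297]
```

Request:
send_rows([
  [[0.0041,-0.0001,-0.0001],[0,0.004,-0.057],-1],
  [[0.0086,-0.0005,-0.0001],[0,0.008,-0.117],-1],
  [[0.013,-0.0012,-0.0001],[0,0.011,-0.177],-1],
  [[0.0173,-0.0021,-0.0002],[0,0.015,-0.237],-1],
  [[0.0216,-0.0033,-0.0003],[0,0.019,-0.297],-1],
])

```text
clock: 5.63
eef_pos: [552.7, 47.1, 114.7]
tcp_rot: [3.08, -0.0, -0.449]
contact_force: [1.9, 2.6, -4.7]
opening: 0.147
```

Run:
```python
from h import *
plan([(S0+.89+i*.05,3.8) for i in range(1,6)])
im=viewer.grab_frame("top"); up(im,220,150,210,190,3.8,"pics/t3.png")
im=viewer.grab_frame("scene"); up(im,200,180,220,165,3.6,"pics/s3.png")
```

```text
5.63 swing 0.937 z 114.65 F [ 1.89  2.64 -4.73] op 0.147
(np.float64(0.9823138791015037), 3.8) [0.0034, 0.0007, -0.0002] [-0.001, 0.003, -0.047]
(np.float64(1.0323138791015036), 3.8) [0.0071, 0.0004, -0.0002] [-0.001, 0.006, -0.097]
(np.float64(1.0823138791015037), 3.8) [0.0108, -0.0, -0.0002] [-0.001, 0.009, -0.147]
(np.float64(1.1323138791015037), 3.8) [0.0144, -0.0007, -0.0003] [-0.001, 0.012, -0.197]
(np.float64(1.1823138791015038), 3.8) [0.0181, -0.0015, -0.0003] [-0.001, 0.015, -0.247]
```

View pics/s3.png

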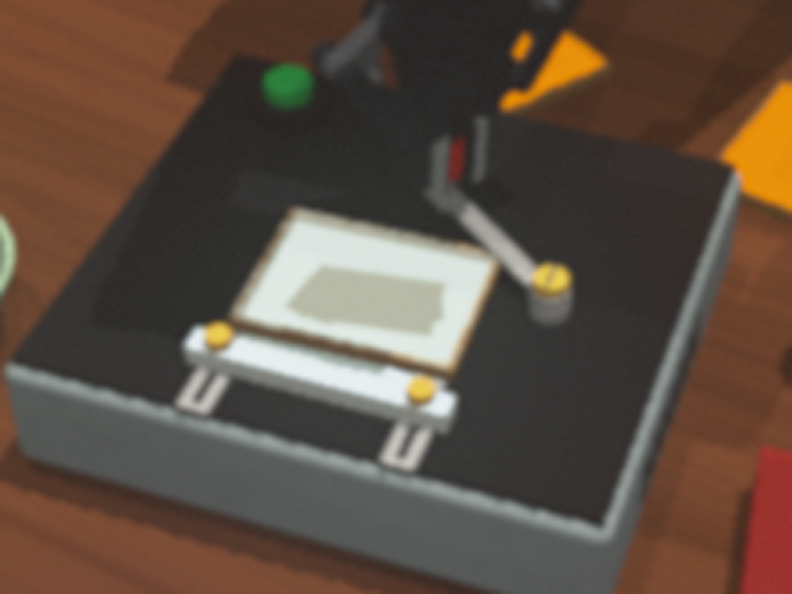

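Request:
send_rows([
  [[0.0026,-0.0002,-0.0002],[0,0.002,-0.035],-1],
  [[0.0052,-0.0004,-0.0002],[0,0.004,-0.07],-1],
  [[0.0077,-0.0006,-0.0002],[0,0.006,-0.105],-1],
  [[0.0103,-0.001,-0.0002],[0,0.008,-0.14],-1],
  [[0.0129,-0.0014,-0.0002],[0,0.01,-0.175],-1],
])

```text
clock: 6.15
eef_pos: [564.8, 42.8, 114.6]
tcp_rot: [3.08, 0.001, -0.277]
contact_force: [0.6, 1.7, -3.5]
opening: 0.153
```

Run:
```python
from h import *
plan([(1.09+i*.03,3.8) for i in range(1,6)])
```

```text
6.15 swing 1.113 z 114.59 F [ 0.65  1.65 -3.49] op 0.153
(1.12, 3.8) [0.0006, 0.001, -0.0002] [-0.001, 0.002, -0.012]
(1.1500000000000001, 3.8) [0.0028, 0.0009, -0.0002] [-0.001, 0.004, -0.042]
(1.1800000000000002, 3.8) [0.005, 0.0008, -0.0003] [-0.001, 0.006, -0.072]
(1.21, 3.8) [0.0073, 0.0006, -0.0003] [-0.001, 0.008, -0.102]
(1.24, 3.8) [0.0095, 0.0003, -0.0003] [-0.001, 0.009, -0.132]
```

Request:
send_rows([
  [[0.002,0,-0.0002],[0,0.002,-0.026],-1],
  [[0.004,-0.0001,-0.0002],[0,0.004,-0.052],-1],
  [[0.006,-0.0002,-0.0003],[0,0.005,-0.078],-1],
  [[0.008,-0.0004,-0.0003],[0,0.006,-0.104],-1],
  [[0.0098,-0.0006,-0.0003],[0,0.008,-0.13],-1],
])

```text
clock: 6.57
eef_pos: [574.1, 40.9, 114.6]
tcp_rot: [3.08, 0.001, -0.148]
contact_force: [0.3, 1.8, -4.3]
opening: 0.149
```

Run:
```python
from h import *
plan([(1.25+i*.02,3.8) for i in range(1,6)])
im=viewer.grab_frame("top"); up(im,220,150,210,190,3.8,"pics/t4.png")
im=viewer.grab_frame("scene"); up(im,200,180,220,165,3.6,"pics/s4.png")
im=viewer.grab_frame("wrist"); cv2.imwrite("pics/w4.png",im[:,:,::-1])
```

```text
6.57 swing 1.243 z 114.65 F [ 0.31  1.83 -4.26] op 0.149
(1.27, 3.8) [0.0021, 0.001, -0.0002] [-0.002, 0.004, -0.033]
(1.29, 3.8) [0.0036, 0.0009, -0.0002] [-0.002, 0.005, -0.053]
(1.31, 3.8) [0.0051, 0.0008, -0.0002] [-0.002, 0.006, -0.073]
(1.33, 3.8) [0.0065, 0.0007, -0.0002] [-0.002, 0.008, -0.093]
(1.35, 3.8) [0.008, 0.0005, -0.0002] [-0.002, 0.009, -0.113]
```

View pics/s4.png

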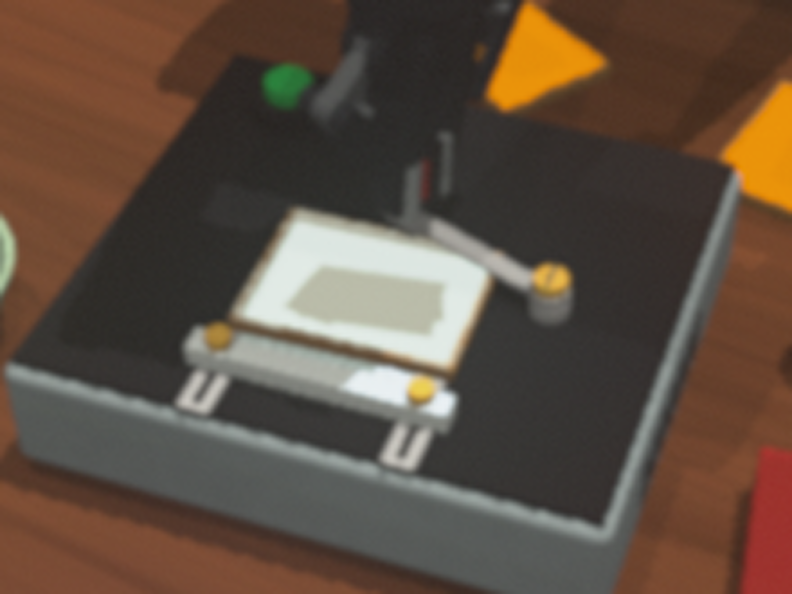

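View pics/w4.png

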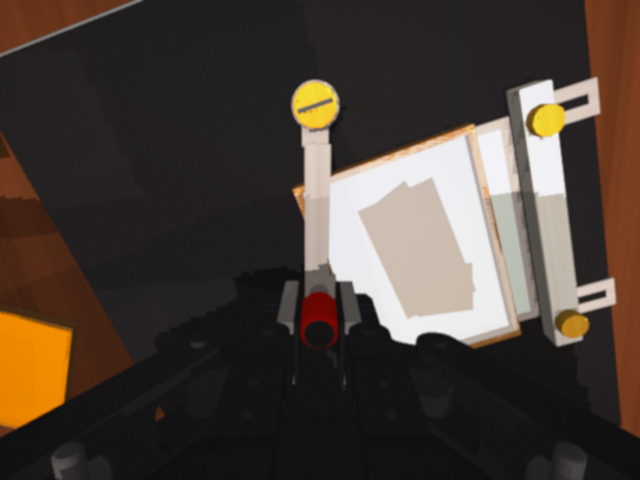

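Request:
send_rows([
  [[0.0015,0,-0.0002],[0,0.002,-0.018],-1],
  [[0.0028,0,-0.0002],[0,0.003,-0.036],-1],
  [[0.0041,0,-0.0002],[0,0.004,-0.054],-1],
  [[0.0054,-0.0001,-0.0002],[0,0.005,-0.072],-1],
  [[0.0067,-0.0002,-0.0002],[0,0.006,-0.09],-1],
])

```text
clock: 7.13
eef_pos: [580.9, 40.3, 114.7]
tcp_rot: [3.08, 0.001, -0.057]
contact_force: [-0.7, 4.0, -5.4]
opening: 0.15
```

Run:
```python
from h import *
plan([(1.33+i*.015,3.8) for i in range(1,6)])
```

```text
7.13 swing 1.335 z 114.74 F [-0.74  4.03 -5.4 ] op 0.15
(1.345, 3.8) [0.0008, 0.001, -0.0001] [-0.002, 0.002, -0.017]
(1.36, 3.8) [0.0019, 0.001, -0.0001] [-0.002, 0.003, -0.032]
(1.375, 3.8) [0.003, 0.0009, -0.0001] [-0.002, 0.004, -0.047]
(1.3900000000000001, 3.8) [0.0041, 0.0009, -0.0001] [-0.002, 0.005, -0.062]
(1.405, 3.8) [0.0053, 0.0008, -0.0001] [-0.002, 0.006, -0.077]
```

Request:
send_rows([
  [[0.0011,-0.0003,0],[0,0.001,-0.015],-1],
  [[0.0022,-0.0004,0],[0,0.002,-0.03],-1],
  [[0.0033,-0.0004,0],[0,0.003,-0.045],-1],
  [[0.0044,-0.0004,0],[0,0.004,-0.06],-1],
  [[0.0055,-0.0005,0],[0,0.005,-0.075],-1],
])

```text
clock: 7.55
eef_pos: [586.5, 40.4, 114.7]
tcp_rot: [3.08, 0.0, 0.019]
contact_force: [0.5, 0.6, -4.2]
opening: 0.149
```

Run:
```python
from h import *
plan([(1.40+i*.012,3.8) for i in range(1,6)])
im=viewer.grab_frame("scene"); up(im,200,180,220,165,3.6,"pics/s5.png")
im=viewer.grab_frame("wrist"); cv2.imwrite("pics/w5.png",im[:,:,::-1])
```

```text
7.55 swing 1.412 z 114.73 F [ 0.46  0.56 -4.2 ] op 0.149
(1.412, 3.8) [0.0001, 0.0011, -0.0001] [-0.002, 0.001, -0.008]
(1.424, 3.8) [0.001, 0.0011, -0.0001] [-0.002, 0.002, -0.02]
(1.436, 3.8) [0.0019, 0.0011, -0.0001] [-0.002, 0.003, -0.032]
(1.448, 3.8) [0.0027, 0.0011, -0.0001] [-0.002, 0.004, -0.044]
(1.46, 3.8) [0.0036, 0.001, -0.0001] [-0.002, 0.004, -0.056]
```

View pics/w5.png

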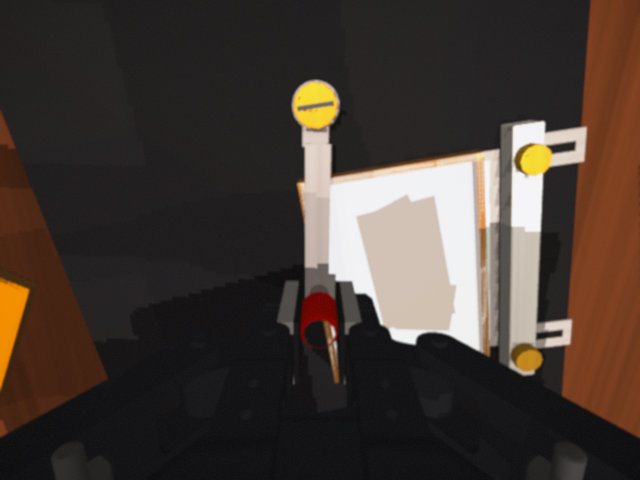

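View pics/s5.png

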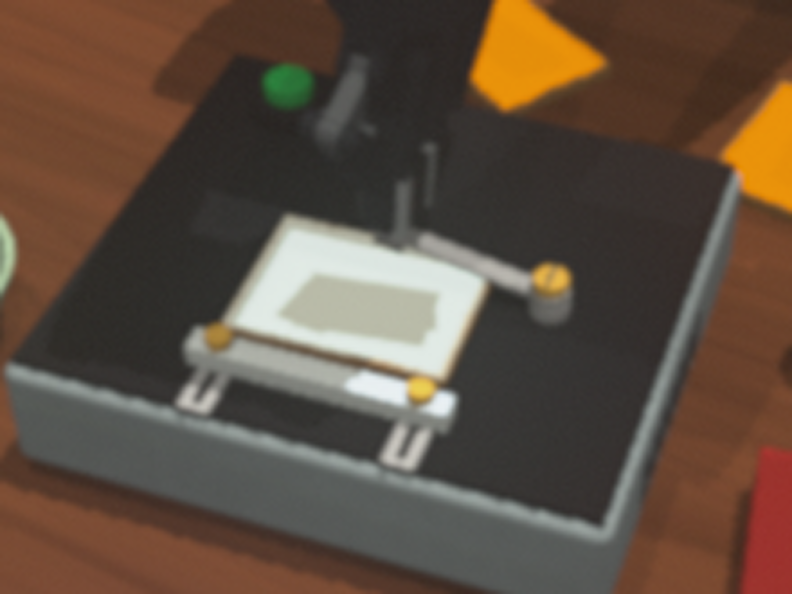

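Request:
send_rows([
  [[0.001,0,0],[0,0.001,-0.013],-1],
  [[0.002,0,0],[0,0.001,-0.026],-1],
  [[0.0029,0,0],[0,0.002,-0.039],-1],
  [[0.0037,0,0],[0,0.003,-0.05],-1],
  [[0.0044,0,0],[0,0.004,-0.06],-1],
])

```text
clock: 8.07
eef_pos: [591.0, 40.6, 114.7]
tcp_rot: [3.08, -0.0, 0.08]
contact_force: [-0.4, 2.0, -4.7]
opening: 0.152
```

Run:
```python
from h import *
plan([(1.47+i*.01,3.8) for i in range(1,6)])
im=viewer.grab_frame("wrist"); cv2.imwrite("pics/w6.png",im[:,:,::-1])
```

```text
8.07 swing 1.474 z 114.7 F [-0.4   1.99 -4.69] op 0.152
(1.48, 3.8) [0.0005, 0.0011, -0.0001] [-0.002, 0.001, -0.015]
(1.49, 3.8) [0.0012, 0.0011, -0.0001] [-0.002, 0.002, -0.025]
(1.5, 3.8) [0.002, 0.0011, -0.0001] [-0.002, 0.002, -0.035]
(1.51, 3.8) [0.0027, 0.001, -0.0001] [-0.002, 0.003, -0.045]
(1.52, 3.8) [0.0035, 0.001, -0.0001] [-0.002, 0.004, -0.055]
```

View pics/w6.png

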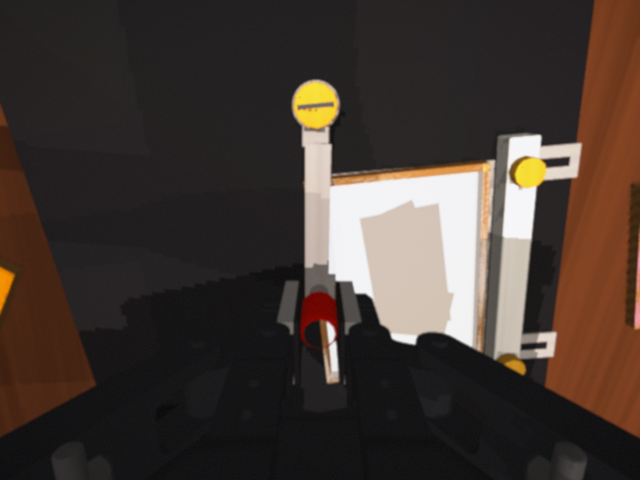

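Request:
send_rows([
  [[0.0004,0,0],[0,0.0005,-0.005],-1],
  [[0.0008,0,0],[0,0.001,-0.01],-1],
  [[0.0012,0,0],[0,0.001,-0.016],-1],
  [[0.0016,0,0],[0,0.0015,-0.021],-1],
  [[0.002,0,0],[0,0.002,-0.027],-1],
])

```text
clock: 8.53
eef_pos: [593.1, 40.8, 114.7]
tcp_rot: [3.08, -0.0, 0.108]
contact_force: [-0.9, 2.6, -4.6]
opening: 0.15
```

Run:
```python
from h import *
plan([(1.50+i*.005,3.8) for i in range(1,6)])
```

```text
8.53 swing 1.502 z 114.67 F [-0.92  2.57 -4.63] op 0.15
(1.505, 3.8) [0.0003, 0.0011, -0.0002] [-0.002, 0.001, -0.012]
(1.51, 3.8) [0.0006, 0.0011, -0.0002] [-0.002, 0.001, -0.017]
(1.515, 3.8) [0.001, 0.0011, -0.0002] [-0.002, 0.001, -0.022]
(1.52, 3.8) [0.0014, 0.0011, -0.0002] [-0.002, 0.002, -0.027]
(1.525, 3.8) [0.0017, 0.0011, -0.0002] [-0.002, 0.002, -0.032]
```

Request:
send_rows([
  [[0.0003,0,0],[0,0.0005,-0.005],-1],
  [[0.0006,0,0],[0,0.001,-0.009],-1],
  [[0.0009,0,0],[0,0.001,-0.013],-1],
  [[0.0012,0,0],[0,0.0015,-0.017],-1],
  [[0.0012,0,0],[0,0.0015,-0.017],-1],
])

```text
clock: 8.95
eef_pos: [594.3, 41.0, 114.7]
tcp_rot: [3.081, -0.001, 0.126]
contact_force: [-0.4, 2.0, -4.7]
opening: 0.151
```

Run:
```python
from h import *
plan([(1.52+i*.005,3.8) for i in range(1,6)])
im=viewer.grab_frame("wrist"); cv2.imwrite("pics/w7.png",im[:,:,::-1])
```

```text
8.95 swing 1.52 z 114.67 F [-0.38  2.03 -4.66] op 0.151
(1.525, 3.8) [0.0005, 0.0011, -0.0002] [-0.002, 0.0, -0.015]
(1.53, 3.8) [0.0008, 0.0011, -0.0002] [-0.002, 0.001, -0.02]
(1.535, 3.8) [0.0012, 0.0011, -0.0002] [-0.002, 0.001, -0.025]
(1.54, 3.8) [0.0016, 0.0011, -0.0002] [-0.002, 0.001, -0.03]
(1.545, 3.8) [0.002, 0.0011, -0.0002] [-0.002, 0.002, -0.035]
```

View pics/w7.png

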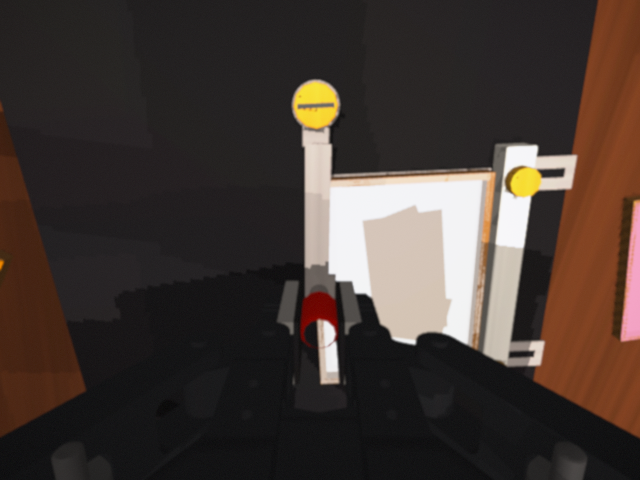

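Request:
send_rows([
  [[0.0002,0,0],[0,0,-0.003],-1],
  [[0.0004,0,0],[0,0,-0.006],-1],
  [[0.0006,0,0],[0,0.001,-0.008],-1],
  [[0.0008,0,0],[0,0.001,-0.011],-1],
  [[0.0008,0,0],[0,0.001,-0.011],-1],
])

```text
clock: 9.42
eef_pos: [595.1, 41.1, 114.7]
tcp_rot: [3.08, -0.001, 0.137]
contact_force: [-0.3, 2.2, -4.7]
opening: 0.149
```

Request:
send_rows([
  [[0.0002,0,0],[0,0,-0.003],-1],
  [[0.0004,0,0],[0,0,-0.006],-1],
  [[0.0006,0,0],[0,0.001,-0.008],-1],
  [[0.0006,0,0],[0,0.001,-0.008],-1],
  [[0.0006,0,0],[0,0.001,-0.008],-1],
])

```text
clock: 9.83
eef_pos: [595.7, 41.2, 114.7]
tcp_rot: [3.08, -0.002, 0.145]
contact_force: [-0.7, 2.3, -5.2]
opening: 0.151
```

Request:
send_rows([
  [[0.0002,0,0],[0,0,-0.003],-1],
  [[0.0004,0,0],[0,0,-0.006],-1],
  [[0.0006,0,0],[0,0.001,-0.008],-1],
  [[0.0006,0,0],[0,0.001,-0.008],-1],
  [[0.0006,0,0],[0,0.001,-0.008],-1],
])

```text
clock: 10.25
eef_pos: [595.9, 41.2, 114.5]
tcp_rot: [3.08, -0.001, 0.153]
contact_force: [-2.5, 1.2, -4.1]
opening: 0.148
```

Run:
```python
from h import *
plan([(1.54+i*.005,3.8) for i in range(1,6)])
s=status.sense(); print(R.from_euler('xyz',s["tcp_rot"]).as_matrix().T@s["contact_force"])
im=viewer.grab_frame("wrist"); cv2.imwrite("pics/w8.png",im[:,:,::-1]); up(im,290,140,250,230,3,"pics/w8c.png")
```

```text
10.25 swing 1.541 z 114.53 F [-2.5   1.2  -4.08] op 0.148
(1.545, 3.8) [0.0004, 0.0011, -0.0003] [-0.002, -0.0, -0.008]
(1.55, 3.8) [0.0008, 0.0011, -0.0003] [-0.002, -0.0, -0.013]
(1.555, 3.8) [0.0011, 0.001, -0.0003] [-0.002, 0.0, -0.018]
(1.56, 3.8) [0.0015, 0.001, -0.0003] [-0.002, 0.0, -0.023]
(1.565, 3.8) [0.0019, 0.001, -0.0003] [-0.002, 0.001, -0.028]
[-2.29170442 -1.80890121  3.97354333]
```

View pics/w8c.png

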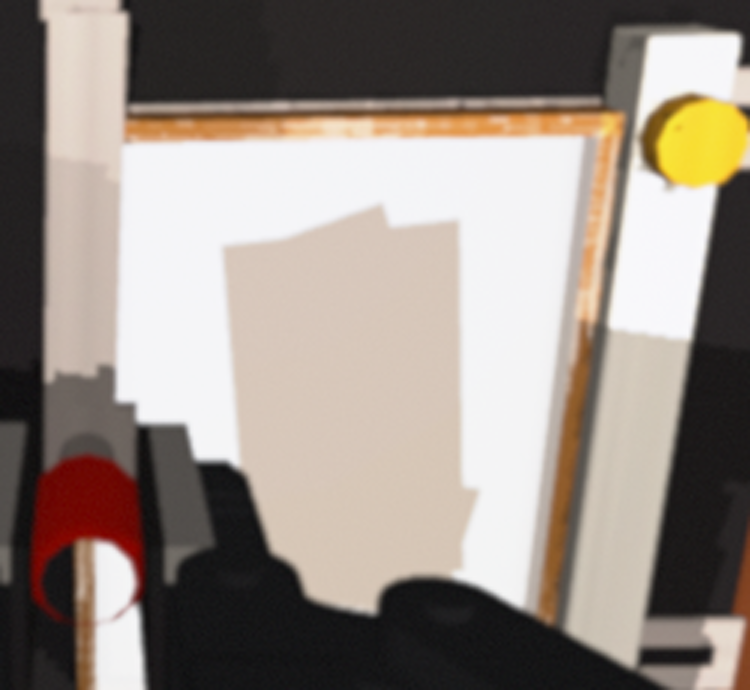

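Request:
send_rows([
  [[0.0005,0,0],[0,0,-0.003],-1],
  [[0.0006,0,0],[0,0,-0.005],-1],
  [[0.0008,0,0],[0,0,-0.007],-1],
  [[0.0009,0,0],[0,0,-0.008],-1],
  [[0.0009,0,0],[0,0,-0.008],-1],
])

```text
clock: 10.72
eef_pos: [596.1, 41.2, 114.3]
tcp_rot: [3.08, 0.001, 0.161]
contact_force: [-5.4, 0.8, -1.3]
opening: 0.148
```

Run:
```python
from h import *
plan([(1.541,3.8)])
s=status.sense(); print(R.from_euler('xyz',s["tcp_rot"]).as_matrix().T@s["contact_force"])
```

```text
10.72 swing 1.543 z 114.33 F [-5.41  0.78 -1.34] op 0.148
(1.541, 3.8) [-0.0001, 0.001, -0.0005] [-0.002, 0.001, 0.004]
[-5.21056229 -1.7135085   1.23937646]
```

Request:
send_rows([
  [[0.0009,0.0001,0.0005],[0.01,0,-0.005],-1],
  [[0.0009,0.0003,0.001],[0.02,0,-0.005],-1],
  [[0.0009,0.0005,0.0015],[0.03,0,-0.005],-1],
  [[0.0009,0.0006,0.002],[0.036,0,-0.005],-1],
  [[0.0009,0.0006,0.002],[0.036,0,-0.005],-1],
])

```text
clock: 11.13
eef_pos: [596.3, 40.1, 112.4]
tcp_rot: [3.117, 0.003, 0.165]
contact_force: [-6.7, -0.5, -0.3]
opening: 0.151
```

Run:
```python
from h import *
plan([(1.541,1.)])
s=status.sense(); print(R.from_euler('xyz',s["tcp_rot"]).as_matrix().T@s["contact_force"])
```

```text
11.13 swing 1.544 z 112.36 F [-6.72 -0.45 -0.33] op 0.151
(1.541, 1.0) [-0.0002, 0.0014, 0.0003] [0.007, 0.004, 0.009]
[-6.69879685 -0.66723206  0.33548399]
```

Request:
send_rows([
  [[0.0007,0,0.0001],[0.003,0,0],-1],
  [[0.0007,0.0001,0.0003],[0.006,0,0],-1],
  [[0.0007,0.0001,0.0004],[0.006,0,0],-1],
  [[0.0007,0.0001,0.0004],[0.006,0,0],-1],
  [[0.0007,0.0001,0.0004],[0.006,0,0],-1],
])

```text
clock: 11.55
eef_pos: [596.3, 40.0, 112.3]
tcp_rot: [3.123, 0.004, 0.166]
contact_force: [-7.2, 1.2, 3.3]
opening: 0.148
```

Run:
```python
from h import *
plan([(1.541,1.)])
s=status.sense(); print(R.from_euler('xyz',s["tcp_rot"]).as_matrix().T@s["contact_force"])
im=viewer.grab_frame("scene"); up(im,200,180,220,165,3.6,"pics/s9.png")
im=viewer.grab_frame("wrist"); up(im,290,140,250,230,3,"pics/w9c.png")
```

```text
11.55 swing 1.544 z 112.31 F [-7.16  1.16  3.29] op 0.148
(1.541, 1.0) [-0.0002, 0.0013, 0.0002] [0.001, 0.005, 0.009]
[-6.8887374  -2.2670842  -3.30049479]
```

View pics/s9.png

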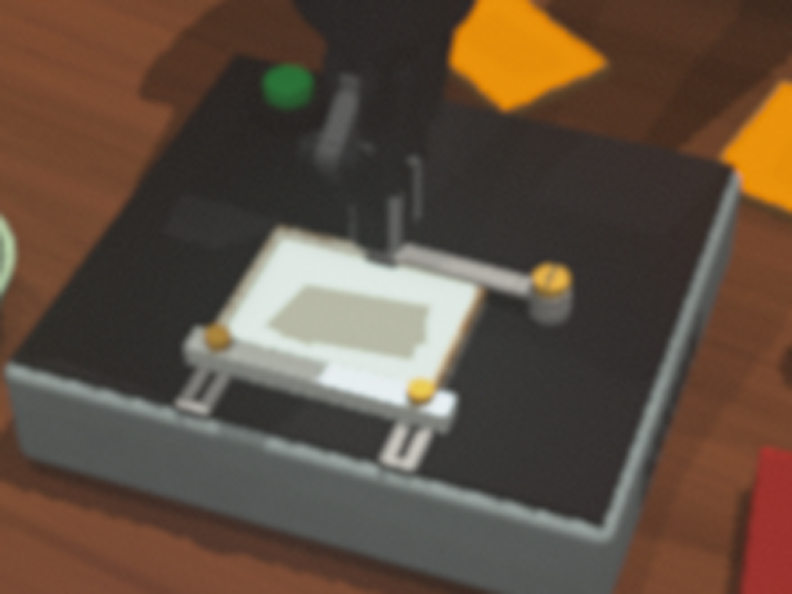

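View pics/w9c.png

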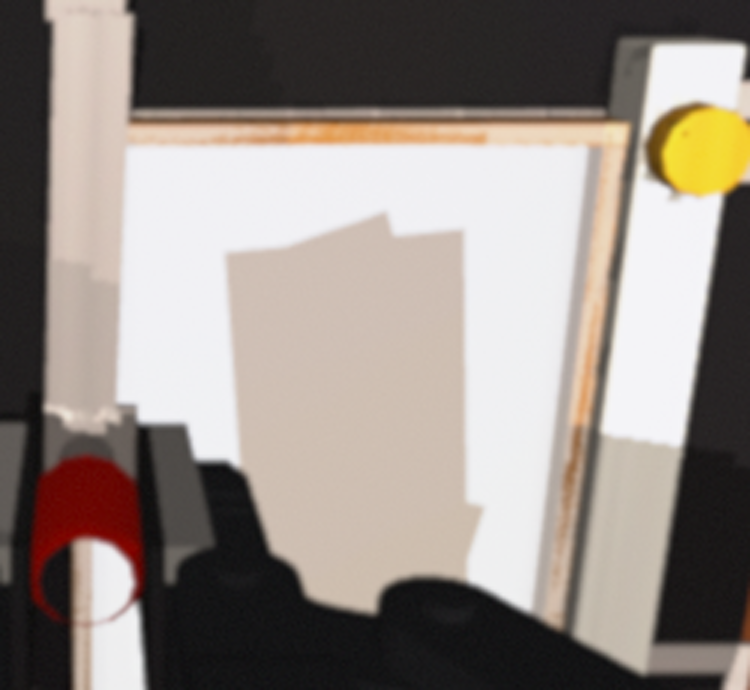

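Request:
send_rows([
  [[0.0006,0,-0.0001],[0,0,0],-1],
  [[0.0005,0,-0.0002],[0,0,0],-1],
  [[0.0004,0,-0.0002],[0,0,0],-0.7],
  [[0.0002,0,-0.0002],[0,0,0],-0.6],
  [[0.0,0,-0.0002],[0,0,0],-0.5],
])

```text
clock: 12.07
eef_pos: [597.8, 39.9, 113.2]
tcp_rot: [3.122, 0.001, 0.166]
contact_force: [0.4, 0.9, 0.7]
opening: 0.25
```

Request:
send_rows([
  [[0,0,0],[0,0,0],-0.4],
  [[0,0,0],[0,0,0],-0.3],
  [[0,0,0],[0,0,0],-0.2],
  [[0,0,0],[0,0,0],-0.2],
  [[0,0,0],[0,0,0],-0.2],
])

```text
clock: 12.48
eef_pos: [597.9, 39.9, 113.3]
tcp_rot: [3.122, 0.001, 0.166]
contact_force: [-1.2, -0.0, -0.1]
opening: 0.401
```

Run:
```python
from h import *
plan([(1.541,1.)])
im=viewer.grab_frame("wrist"); cv2.imwrite("pics/w10.png",im[:,:,::-1])
```

```text
12.48 swing 1.565 z 113.32 F [-1.24 -0.03 -0.14] op 0.401
(1.541, 1.0) [-0.0018, 0.0009, 0.0012] [0.002, 0.002, 0.01]
```

View pics/w10.png

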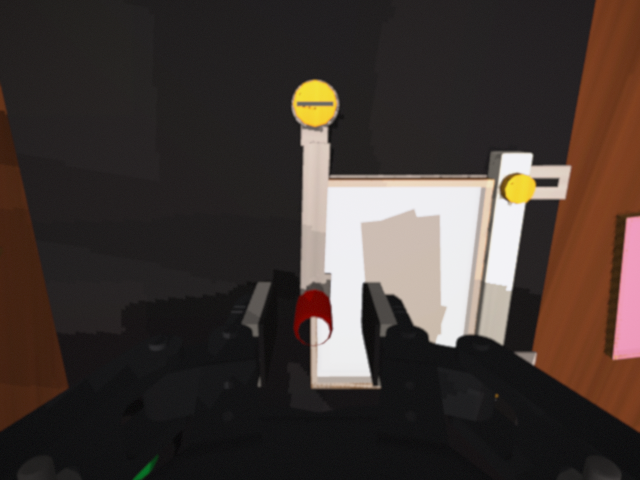

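Request:
send_rows([
  [[-0.0015,0,-0.005],[0,0,0],-0.2],
  [[-0.0015,0,-0.02],[0,0,0],-0.2],
  [[-0.0015,0,-0.04],[0.01,0,0],-0.2],
  [[-0.0015,0,-0.06],[0.02,0,0],-0.2],
  [[-0.0015,0,-0.07],[0.02,0,0],-0.2],
])

```text
clock: 12.95
eef_pos: [597.1, 41.0, 185.8]
tcp_rot: [-3.141, -0.002, 0.166]
contact_force: [0.8, 0.6, 0.4]
opening: 0.404
```

Run:
```python
from h import *
s=status.sense(); print(s["eef_pos"],s["contact_force"])
print(rel([522.3,-58,150],down(A)))
im=viewer.grab_frame("top"); up(im,220,150,210,190,3.8,"pics/t11.png")
im=viewer.grab_frame("scene"); up(im,200,180,220,165,3.6,"pics/s11.png")
```

```text
[597.14326318  40.97824819 185.84325425] [0.84479953 0.55216486 0.42668884]
(array([-0.0902,  0.0853,  0.0356]), array([-0.0005, -0.0019,  0.0009]))
```

View pics/s11.png

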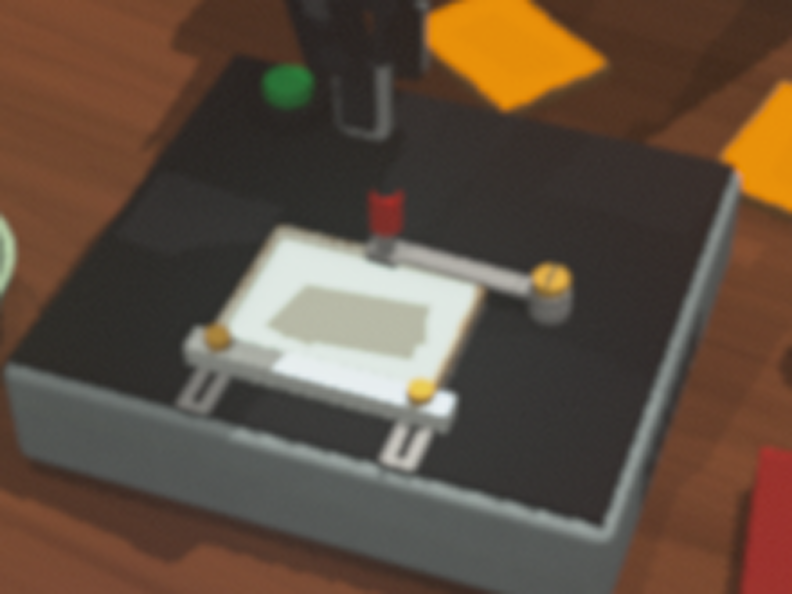

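Request:
send_rows([
  [[-0.022,0.02,0],[0,0,0],-1],
  [[-0.045,0.042,0],[0,0,0],-1],
  [[-0.068,0.065,0],[0,0,0],-1],
  [[-0.085,0.08,0],[0,0,0],-1],
  [[-0.09,0.085,0.005],[0,0,0],-1],
])

```text
clock: 13.47
eef_pos: [520.2, -59.5, 179.4]
tcp_rot: [3.141, -0.001, 0.165]
contact_force: [0.3, -0.2, -0.1]
opening: -0.004
```

Run:
```python
from h import *
s=status.sense(); print(s["clock"],s["eef_pos"],s["opening"])
im=viewer.grab_frame("wrist"); cv2.imwrite("pics/w12.png",im[:,:,::-1])
c=cam("wrist"); s=status.sense(); print(s["eef_pos"],proj(c,[522.3,-58,91]),proj(c,s["eef_pos"]-[0,0,22]))
print(rel([522.3,-58,150],down(A)))
```

```text
13.4667 [520.21316769 -59.49882634 179.39171154] -0.0036569470285197003
[520.13949272 -59.28682635 178.29711318] [[324.33683942 248.34609514]] [[320.62486608 298.58198313]]
(array([ 0.0023, -0.0009,  0.0283]), array([ 0.0003, -0.    , -0.0009]))
```

View pics/w12.png

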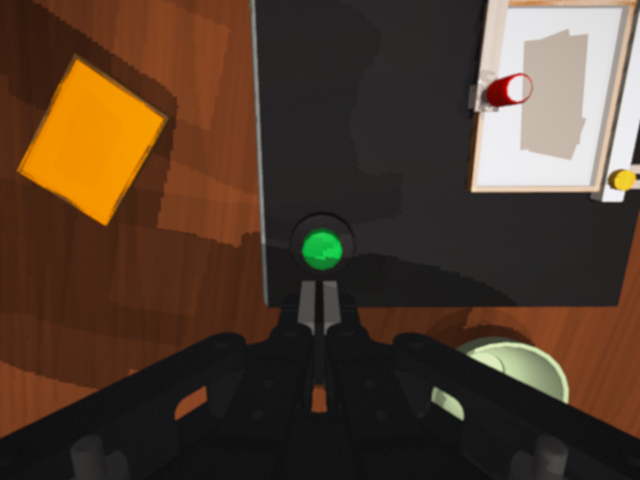

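Request:
send_rows([
  [[0.0013,0,0.015],[0,0,0],-1],
  [[0.0013,0,0.03],[0,0,0],-1],
  [[0.0013,0,0.043],[0,0,0],-1],
  [[0.0013,0,0.053],[0,0,0],-1],
  [[0.0013,0,0.057],[0,0,0],-1],
])

```text
clock: 13.93
eef_pos: [521.0, -58.3, 119.3]
tcp_rot: [-3.141, 0.002, 0.165]
contact_force: [-0.9, 0.3, -0.3]
opening: -0.002
```

Request:
send_rows([
  [[0,0,0.002],[0,0,0],-1],
  [[0,0,0.004],[0,0,0],-1],
  [[0,0,0.006],[0,0,0],-1],
  [[0,0,0.008],[0,0,0],-1],
  [[0,0,0.009],[0,0,0],-1],
])

```text
clock: 14.35
eef_pos: [521.4, -58.2, 110.6]
tcp_rot: [-3.141, 0.001, 0.165]
contact_force: [-0.3, 1.1, 2.9]
opening: 0.001
```

Request:
send_rows([
  [[0,0,0.001],[0,0,0],-1],
  [[0,0,0.002],[0,0,0],-1],
  [[0,0,0.0025],[0,0,0],-1],
  [[0,0,0.003],[0,0,0],-1],
  [[0,0,0.003],[0,0,0],-1],
])

```text
clock: 14.77
eef_pos: [521.4, -58.2, 108.0]
tcp_rot: [-3.141, 0.001, 0.164]
contact_force: [-2.1, 0.8, 6.8]
opening: 0.001
```

Request:
send_rows([
  [[0,0,0.0008],[0,0,0],-1],
  [[0,0,0.0012],[0,0,0],-1],
  [[0,0,0.0015],[0,0,0],-1],
  [[0,0,0.0015],[0,0,0],-1],
  [[0,0,0.0015],[0,0,0],-1],
])

```text
clock: 15.18
eef_pos: [521.5, -58.2, 107.8]
tcp_rot: [-3.141, 0.001, 0.164]
contact_force: [-5.6, 2.1, 18.3]
opening: -0.001
```

Run:
```python
from h import *
im=viewer.grab_frame("scene"); up(im,200,180,220,165,3.6,"pics/s13.png")
im=viewer.grab_frame("wrist"); cv2.imwrite("pics/w13.png",im[:,:,::-1])
```

```text
(no output)
```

View pics/s13.png

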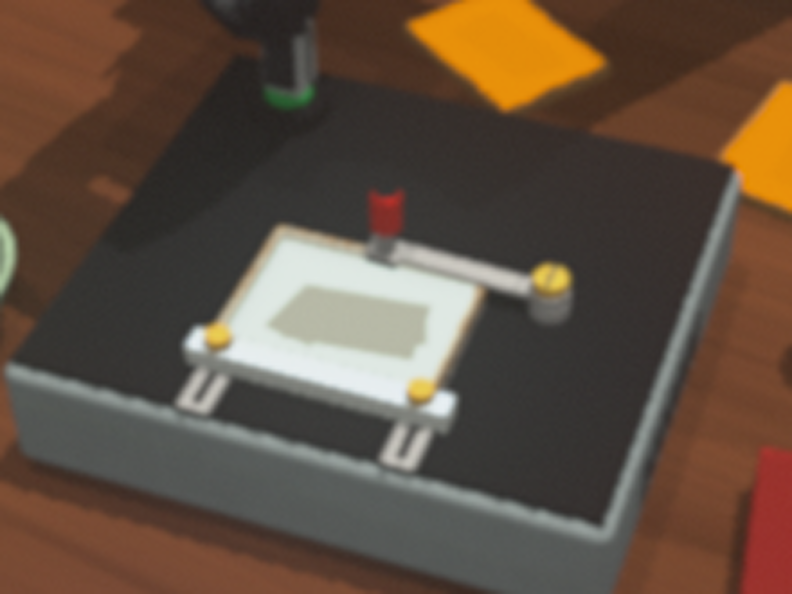

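View pics/w13.png

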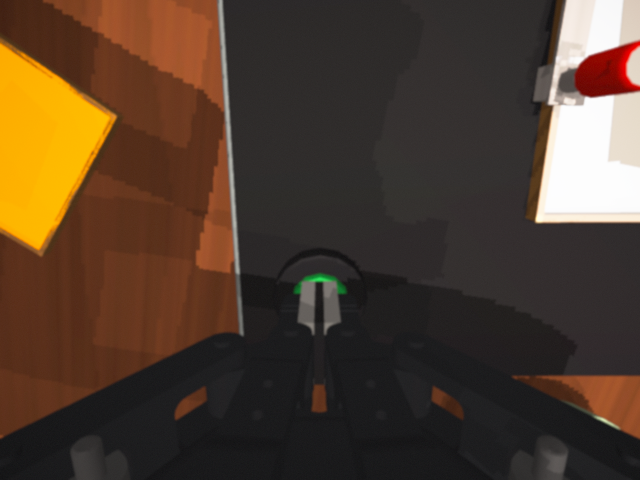

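Request:
send_rows([
  [[0,0,-0.004],[0,0,0],-1],
  [[0,0,-0.02],[0,0,0],-1],
  [[0,0,-0.04],[0,0,0],-1],
  [[0,0,-0.06],[0,0,0],-0.6],
  [[0,0,-0.077],[0,0,0],-0.2],
])

```text
clock: 15.7
eef_pos: [521.8, -58.4, 185.9]
tcp_rot: [-3.142, 0.0, 0.164]
contact_force: [0.6, -0.8, 0.8]
opening: 0.275
```

Run:
```python
from h import *
print(rel([596.3,40,185],down(.166)))
```

```text
(array([ 0.0896, -0.0849,  0.0009]), array([-0.    ,  0.0002, -0.0016]))
```

Request:
send_rows([
  [[0.022,-0.021,0],[0,0,0],-0.2],
  [[0.045,-0.042,0],[0,0,0],-0.2],
  [[0.068,-0.065,0],[0,0,0],-0.2],
  [[0.085,-0.08,0],[0,0,0],-0.2],
  [[0.0896,-0.085,0],[0,0,0],-0.2],
])

```text
clock: 16.12
eef_pos: [598.5, 42.4, 186.0]
tcp_rot: [-3.141, -0.002, 0.166]
contact_force: [-0.4, 0.5, 0.8]
opening: 0.4
```

Run:
```python
from h import *
im=viewer.grab_frame("wrist"); c=cam("wrist"); s=status.sense(); cv2.imwrite("pics/w14.png",im[:,:,::-1])
print(s["clock"],s["eef_pos"],rel([596.3,40,112.3],down(.166)))
print(proj(c,[596.3,40.,117]),proj(c,[596.3,40,95]))
```

```text
16.1667 [597.8294375   42.10554866 185.76319668] (array([-0.0019,  0.0018,  0.0735]), array([-0.0002, -0.0011,  0.0002]))
[[316.65850524 263.99401971]] [[316.86826966 251.19361938]]
```

View pics/w14.png

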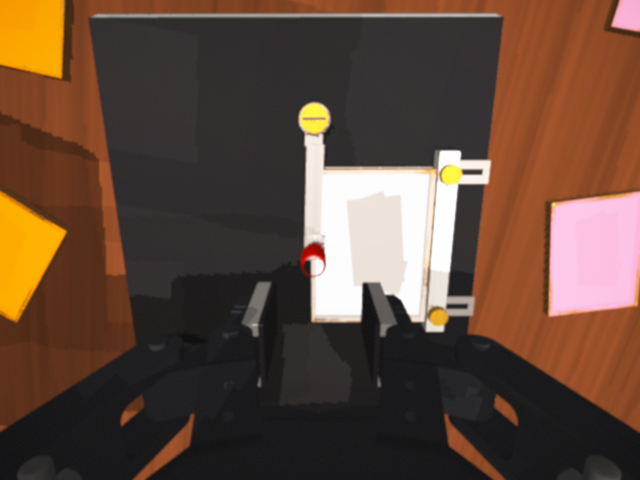

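Request:
send_rows([
  [[-0.0015,0.001,0.015],[0,0,0],-0.2],
  [[-0.0025,0.0018,0.03],[0,0,0],-0.2],
  [[-0.0025,0.0018,0.042],[0,0,0],-0.2],
  [[-0.0025,0.0018,0.05],[0,0,0],-0.2],
  [[-0.0025,0.0018,0.05],[0,0,0],-0.2],
])

```text
clock: 16.58
eef_pos: [594.2, 39.2, 133.8]
tcp_rot: [-3.141, 0.002, 0.166]
contact_force: [0.0, -1.0, -0.3]
opening: 0.4
```

Run:
```python
from h import *
im=viewer.grab_frame("wrist"); c=cam("wrist"); s=status.sense(); up(im,210,80,220,280,2.5,"pics/w15.png")
print(s["clock"],s["eef_pos"],s["tcp_rot"])
M=R.from_euler('xyz',s["tcp_rot"]).as_matrix()
print(proj(c,[s["eef_pos"]+M@[0,0,z] for z in (0,10,20,30)]))
print(rel([596.3,40,112.3],down(.166)))
```

```text
16.6333 [594.88137157  39.32151092 134.91966433] [-3.14134113e+00  9.04294275e-04  1.65721764e-01]
[[320.82279864 325.42282644]
 [320.71778018 312.28603369]
 [320.62600414 300.80573953]
 [320.54511435 290.68720933]]
(array([ 0.0015, -0.0004,  0.0226]), array([-0.0003,  0.0009, -0.0003]))
```

View pics/w15.png

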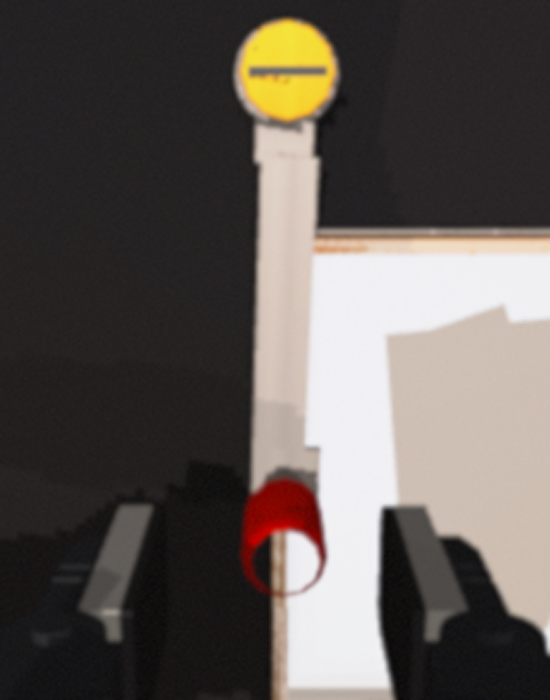

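Request:
send_rows([
  [[0.0008,-0.0002,0.007],[-0.005,0,0],-0.2],
  [[0.0015,-0.0004,0.014],[-0.01,0,0],-0.2],
  [[0.0015,-0.0004,0.02],[-0.018,0,0],-0.2],
  [[0.0015,-0.0004,0.0226],[-0.018,0,0],-0.3],
  [[0.0015,-0.0004,0.0226],[-0.018,0,0],-0.3],
])

```text
clock: 17.05
eef_pos: [595.8, 40.1, 111.5]
tcp_rot: [3.124, 0.002, 0.166]
contact_force: [0.1, 0.1, -0.4]
opening: 0.348
```

Run:
```python
from h import *
print(rel([596.3,40,112.3],R.from_euler('xyz',[3.123,.002,.166]).as_matrix()),status.sense()["contact_force"])
```

```text
(array([ 0.0005,  0.0002, -0.0008]), array([-0.0009,  0.0001,  0.0001])) [ 0.14509578  0.13744119 -0.35448537]
```

Request:
send_rows([
  [[0.0006,0.0002,-0.0006],[0,0,0],-0.4],
  [[0.0006,0.0002,-0.0006],[0,0,0],-0.55],
  [[0.0006,0.0002,-0.0006],[0,0,0],-0.65],
  [[0.0006,0.0002,-0.0006],[0,0,0],-0.75],
  [[0.0006,0.0002,-0.0006],[0,0,0],-0.9],
], squeeze=30)

```text
clock: 17.47
eef_pos: [596.1, 40.0, 112.4]
tcp_rot: [3.124, 0.003, 0.166]
contact_force: [-3.1, 0.1, 4.9]
opening: 0.151
```

Request:
send_rows([
  [[0,0,0],[0,0,0],-1],
  [[0,0,0],[0,0,0],-1],
  [[0,0,0],[0,0,0],-1],
  [[0,0,0],[0,0,0],-1],
  [[0,0,0],[0,0,0],-1],
])

```text
clock: 17.88
eef_pos: [596.0, 40.0, 112.5]
tcp_rot: [3.124, 0.003, 0.166]
contact_force: [-3.9, -0.2, 2.0]
opening: 0.15
```

Run:
```python
from h import *
plan([(1.543,l) for l in (1,2,3,4,4.5)])
s=status.sense(); print(s["eef_pos"],s["tcp_rot"],R.from_euler('xyz',s["tcp_rot"]).as_matrix().T@s["contact_force"])
```

```text
17.88 swing 1.54 z 112.46 F [-3.87 -0.2   1.96] op 0.15
(1.543, 1) [0.0002, 0.0013, 0.0003] [-0.0, 0.004, 0.008]
(1.543, 2) [0.0002, 0.0008, -0.0007] [-0.017, 0.004, 0.008]
(1.543, 3) [0.0002, 0.0003, -0.0016] [-0.033, 0.003, 0.008]
(1.543, 4) [0.0002, -0.0003, -0.0026] [-0.049, 0.003, 0.008]
(1.543, 4.5) [0.0003, -0.0005, -0.0031] [-0.057, 0.002, 0.008]
[596.03846965  39.96900999 112.458954  ] [3.12389276e+00 2.80356568e-03 1.66043942e-01] [-3.85144991 -0.40282786 -1.95834408]
```

Request:
send_rows([
  [[0.0004,-0.0005,-0.001],[-0.014,0,0],-1],
  [[0.0003,-0.0009,-0.002],[-0.03,0,0],-1],
  [[0.0003,-0.0014,-0.003],[-0.045,0,0],-1],
  [[0.0003,-0.0018,-0.0038],[-0.055,0,0],-1],
  [[0.0003,-0.0018,-0.0038],[-0.055,0,0],-1],
])

```text
clock: 18.3
eef_pos: [595.8, 42.0, 116.1]
tcp_rot: [3.067, 0.003, 0.167]
contact_force: [-1.2, -3.3, -4.2]
opening: 0.149
```

Run:
```python
from h import *
plan([(1.543-i*.02,4) for i in range(1,6)])
s=status.sense(); print(s["eef_pos"],s["tcp_rot"],R.from_euler('xyz',s["tcp_rot"]).as_matrix().T@s["contact_force"])
im=viewer.grab_frame("scene"); up(im,260,220,110,85,7,"pics/s16.png")
```

```text
18.3 swing 1.541 z 116.12 F [-1.18 -3.35 -4.22] op 0.149
(1.523, 4) [-0.0013, 0.0016, 0.0012] [0.008, 0.002, 0.029]
(1.503, 4) [-0.0028, 0.0016, 0.0012] [0.008, 0.0, 0.049]
(1.4829999999999999, 4) [-0.0043, 0.0015, 0.0012] [0.008, -0.001, 0.069]
(1.4629999999999999, 4) [-0.0058, 0.0014, 0.0012] [0.008, -0.003, 0.089]
(1.4429999999999998, 4) [-0.0072, 0.0013, 0.0012] [0.008, -0.004, 0.109]
[595.78668897  42.00966403 116.12343993] [3.06727321 0.00341031 0.1671297 ] [-1.70495885  2.78012237  4.44283916]
```

View pics/s16.png

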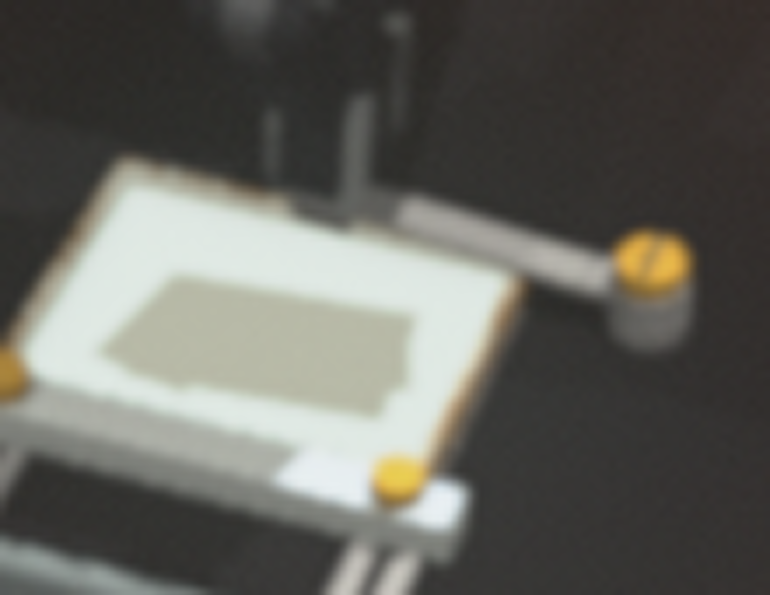

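Request:
send_rows([
  [[-0.001,0.0003,0],[0,0,0.013],-1],
  [[-0.0023,0.0003,0],[0,-0.001,0.03],-1],
  [[-0.0038,0.0002,0],[0,-0.002,0.05],-1],
  [[-0.0055,0.0001,0],[0,-0.003,0.072],-1],
  [[-0.0075,0,0],[0,-0.005,0.098],-1],
])

```text
clock: 18.77
eef_pos: [588.4, 41.0, 116.0]
tcp_rot: [3.069, 0.001, 0.066]
contact_force: [0.8, 3.7, -6.3]
opening: 0.148
```

Run:
```python
from h import *
s=status.sense(); print(s["clock"],s["eef_pos"],s["tcp_rot"],R.from_euler('xyz',s["tcp_rot"]).as_matrix().T@s["contact_force"])
im=viewer.grab_frame("scene"); up(im,260,220,110,85,7,"pics/s17.png")
im=viewer.grab_frame("wrist"); up(im,290,140,250,230,3,"pics/w17c.png")
```

```text
18.7667 [588.39036787  41.00279246 116.01743331] [3.06855599e+00 6.85991585e-04 6.62249932e-02] [ 1.06436946 -4.09483888  5.96982832]
```

View pics/s17.png

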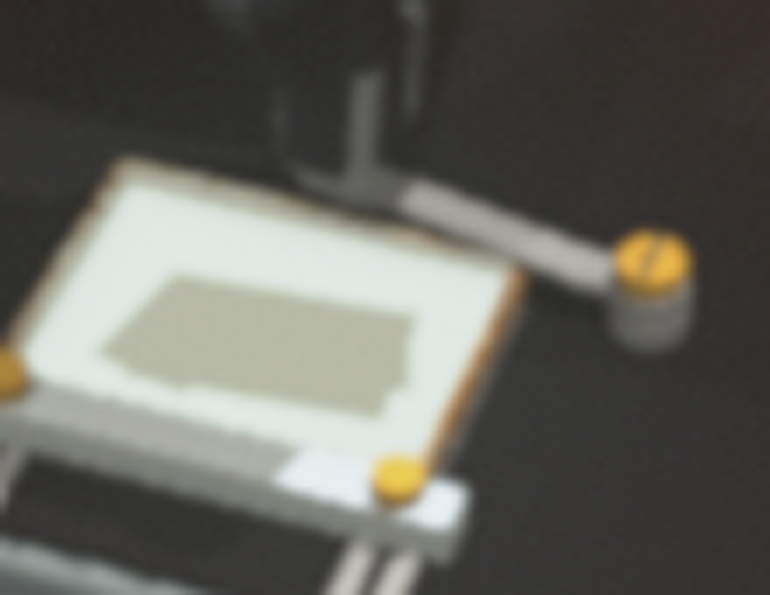

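View pics/w17c.png

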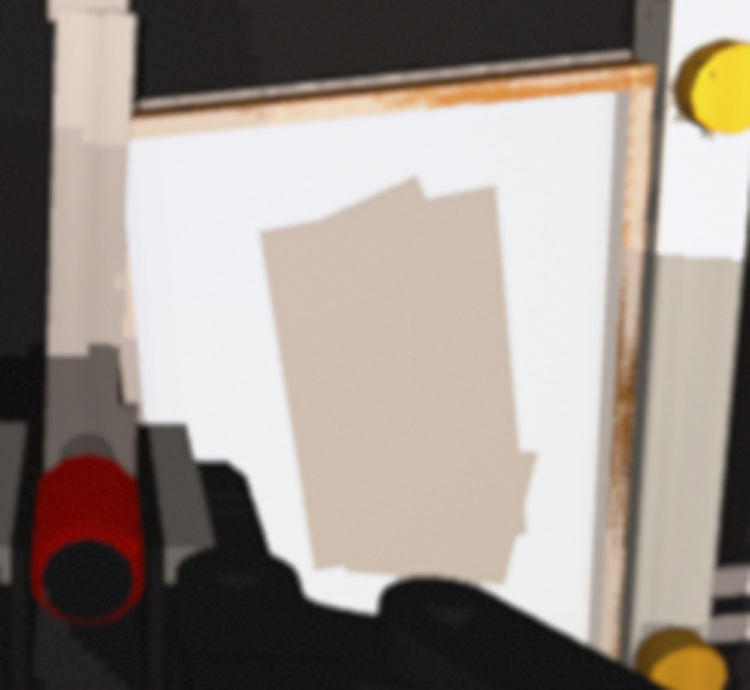

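```bash
cat >> h.py <<'E'
P2=np.array([584.9,116.0,80.5])
def swingrel(phis,rad=0):
    s=status.sense(); M=R.from_euler('xyz',s["tcp_rot"]).as_matrix()
    u=(s["eef_pos"]-P2)*[1,1,0]; u/=np.linalg.norm(u); p0=s["eef_pos"]+rad*u
    print(round(s["clock"],2),"yaw",s["tcp_rot"][2].round(3),"z",s["eef_pos"][2].round(2),"Ftool",(M.T@s["contact_force"]).round(1),"r",np.linalg.norm((s["eef_pos"]-P2)[:2]).round(2))
    for f in phis:
        Z=rz(f); d,r=rel(P2+Z@(p0-P2),Z@M,s); print(f,d.tolist(),r.round(3).tolist())
E
python3 - <<'E'
from h import *
swingrel([-.06,-.12,-.18,-.24,-.30],-.4)
E
```

```text
18.87 yaw 0.067 z 116.04 Ftool [-0.2 -3.4  6.5] r 75.11
-0.06 [-0.0045, -0.0006, -0.0] [0.0, -0.004, 0.06]
-0.12 [-0.0089, -0.0011, -0.0001] [0.0, -0.009, 0.12]
-0.18 [-0.0133, -0.0019, -0.0001] [0.0, -0.013, 0.18]
-0.24 [-0.0177, -0.003, -0.0002] [0.0, -0.018, 0.239]
-0.3 [-0.022, -0.0043, -0.0003] [0.0, -0.022, 0.299]
```

Request:
send_rows([
  [[-0.0045,-0.0006,0],[0,-0.004,0.06],-1],
  [[-0.0089,-0.0011,0],[0,-0.009,0.12],-1],
  [[-0.0133,-0.0019,0],[0,-0.013,0.18],-1],
  [[-0.0177,-0.003,-0.0001],[0,-0.018,0.239],-1],
  [[-0.022,-0.0043,-0.0002],[0,-0.022,0.299],-1],
])

```text
clock: 19.28
eef_pos: [566.1, 43.2, 116.2]
tcp_rot: [3.068, 0.0, -0.235]
contact_force: [0.1, -2.4, -3.0]
opening: 0.148
```

Run:
```python
from h import *
swingrel([-.06,-.12,-.18,-.24,-.30],-.0)
```

```text
19.28 yaw -0.235 z 116.21 Ftool [0.7 2.1 3.2] r 75.19
-0.06 [-0.0045, -0.0002, -0.0] [0.0, -0.004, 0.06]
-0.12 [-0.009, -0.0007, -0.0] [0.0, -0.009, 0.12]
-0.18 [-0.0134, -0.0014, -0.0001] [0.0, -0.013, 0.18]
-0.24 [-0.0178, -0.0025, -0.0002] [0.0, -0.018, 0.239]
-0.3 [-0.0222, -0.0037, -0.0003] [0.0, -0.022, 0.299]
```

Radial force is small; continue (+0.2 mm outward).

Request:
send_rows([
  [[-0.0045,0,0],[0,-0.004,0.06],-1],
  [[-0.009,-0.0005,0],[0,-0.009,0.12],-1],
  [[-0.0134,-0.0012,0],[0,-0.013,0.18],-1],
  [[-0.0178,-0.0023,-0.0001],[0,-0.018,0.239],-1],
  [[-0.0222,-0.0035,-0.0002],[0,-0.022,0.299],-1],
])

```text
clock: 19.7
eef_pos: [545.5, 51.7, 116.3]
tcp_rot: [3.068, -0.001, -0.538]
contact_force: [1.1, 0.3, -6.2]
opening: 0.146
```

Run:
```python
from h import *
swingrel([-.06,-.12,-.18,-.24,-.30],-.0)
```

```text
19.7 yaw -0.538 z 116.3 Ftool [ 0.8 -1.3  6.1] r 75.39
-0.06 [-0.0045, -0.0002, -0.0] [-0.0, -0.004, 0.06]
-0.12 [-0.009, -0.0006, -0.0001] [-0.0, -0.009, 0.12]
-0.18 [-0.0135, -0.0014, -0.0001] [-0.0, -0.013, 0.18]
-0.24 [-0.0179, -0.0024, -0.0002] [-0.0, -0.018, 0.239]
-0.3 [-0.0222, -0.0036, -0.0003] [-0.0, -0.022, 0.299]
```

Request:
send_rows([
  [[-0.0045,-0.0002,0.0001],[0,-0.004,0.06],-1],
  [[-0.009,-0.0006,0.0001],[0,-0.009,0.12],-1],
  [[-0.0135,-0.0014,0.0001],[0,-0.013,0.18],-1],
  [[-0.0179,-0.0024,0.0001],[0,-0.018,0.239],-1],
  [[-0.0222,-0.0036,0.0],[0,-0.022,0.299],-1],
])

```text
clock: 20.12
eef_pos: [528.4, 66.0, 116.2]
tcp_rot: [3.068, -0.001, -0.84]
contact_force: [0.6, 0.0, -6.1]
opening: 0.157
```

Run:
```python
from h import *
swingrel([-.06,-.12,-.18,-.24,-.30],-.0)
```

```text
20.12 yaw -0.84 z 116.16 Ftool [ 0.3 -0.9  6.1] r 75.45
-0.06 [-0.0045, -0.0002, -0.0] [-0.0, -0.004, 0.06]
-0.12 [-0.009, -0.0006, -0.0001] [-0.0, -0.009, 0.12]
-0.18 [-0.0135, -0.0013, -0.0001] [-0.0, -0.013, 0.18]
-0.24 [-0.0179, -0.0023, -0.0002] [-0.0, -0.018, 0.239]
-0.3 [-0.0223, -0.0035, -0.0003] [-0.0, -0.022, 0.299]
```

Request:
send_rows([
  [[-0.0045,-0.0002,0.0001],[0,-0.004,0.06],-1],
  [[-0.009,-0.0006,0.0001],[0,-0.009,0.12],-1],
  [[-0.0135,-0.0014,0.0001],[0,-0.013,0.18],-1],
  [[-0.0179,-0.0024,0.0001],[0,-0.018,0.239],-1],
  [[-0.0222,-0.0036,0.0],[0,-0.022,0.299],-1],
])

```text
clock: 20.53
eef_pos: [516.3, 84.7, 116.0]
tcp_rot: [3.068, -0.002, -1.143]
contact_force: [-0.2, -0.9, -5.4]
opening: 0.147
```

Run:
```python
from h import *
swingrel([-.06,-.12,-.18,-.22,-.244],-.0)
im=viewer.grab_frame("wrist"); cv2.imwrite("pics/w18.png",im[:,:,::-1])
```

```text
20.53 yaw -1.143 z 115.98 Ftool [0.7 0.1 5.4] r 75.44
-0.06 [-0.0045, -0.0001, -0.0] [-0.0, -0.004, 0.06]
-0.12 [-0.009, -0.0005, -0.0001] [-0.0, -0.009, 0.12]
-0.18 [-0.0135, -0.0012, -0.0001] [-0.0, -0.013, 0.18]
-0.22 [-0.0165, -0.0018, -0.0002] [-0.0, -0.016, 0.219]
-0.244 [-0.0182, -0.0022, -0.0002] [-0.0, -0.018, 0.243]
```

View pics/w18.png

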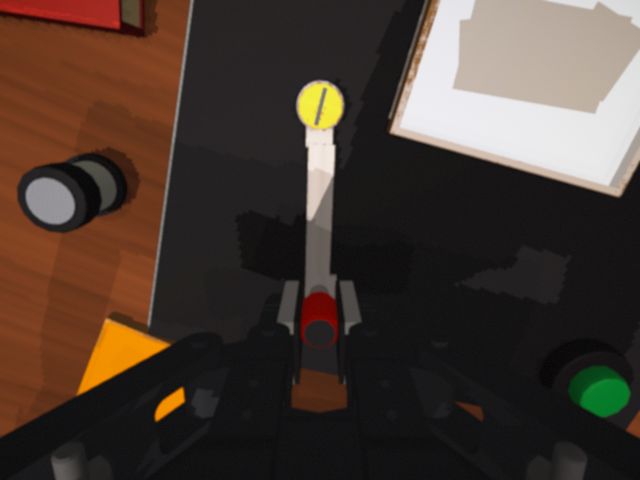

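Request:
send_rows([
  [[-0.0045,-0.0001,0.0001],[0,-0.004,0.06],-1],
  [[-0.009,-0.0005,0.0001],[0,-0.009,0.12],-1],
  [[-0.0135,-0.0012,0.0001],[0,-0.013,0.18],-1],
  [[-0.0165,-0.0018,0],[0,-0.016,0.219],-1],
  [[-0.018,-0.0022,0],[0,-0.018,0.24],-1],
])

```text
clock: 21.0
eef_pos: [510.8, 102.5, 116.0]
tcp_rot: [3.069, -0.001, -1.388]
contact_force: [0.2, -2.3, -4.1]
opening: 0.149
```

Run:
```python
from h import *
swingrel([0],-.0); s=status.sense();print(s["eef_pos"],s["tcp_rot"])
```

```text
21.0 yaw -1.388 z 115.96 Ftool [ 2.3 -0.1  4.1] r 75.3
0 [0.0, 0.0, 0.0] [0.0, 0.0, 0.0]
[510.83405435 102.45013217 115.96062744] [ 3.06937642e+00 -1.45159309e-03 -1.38821115e+00]
```

Request:
send_rows([
  [[0.0003,0.0005,0.001],[0.015,0,0],-1],
  [[0.0003,0.001,0.002],[0.03,0,0],-1],
  [[0.0003,0.0014,0.003],[0.045,0,0],-1],
  [[0.0003,0.0018,0.004],[0.06,0,0],-1],
  [[0.0003,0.0018,0.004],[0.06,0,0],-1],
])

```text
clock: 21.42
eef_pos: [508.9, 101.6, 112.2]
tcp_rot: [3.132, -0.002, -1.388]
contact_force: [0.0, -0.4, -5.2]
opening: 0.153
```

Run:
```python
from h import *
swingrel([0],-.0); s=status.sense();print(s["eef_pos"],s["tcp_rot"])
```

```text
21.42 yaw -1.388 z 112.16 Ftool [ 0.4 -0.   5.2] r 77.37
0 [0.0, 0.0, 0.0] [0.0, 0.0, 0.0]
[508.87667407 101.64813351 112.15725605] [ 3.13177766e+00 -1.51033728e-03 -1.38768137e+00]
```

Request:
send_rows([
  [[0,0.0002,0.0004],[0.006,0,0],-1],
  [[0,0.0004,0.0008],[0.012,0,0],-1],
  [[0,0.0005,0.0011],[0.012,0,0],-1],
  [[0,0.0005,0.0013],[0.012,0,0],-1],
  [[0,0.0005,0.0013],[0.012,0,0],-1],
])

```text
clock: 21.83
eef_pos: [508.5, 101.6, 111.1]
tcp_rot: [-3.139, -0.002, -1.388]
contact_force: [-1.6, 0.5, 1.2]
opening: 0.152
```

Seated (force now upward). Release and withdraw.

Request:
send_rows([
  [[0,0,0],[0,0,0],-0.8],
  [[0,0,0],[0,0,0],-0.6],
  [[0,0,0],[0,0,0],-0.4],
  [[0,0,0],[0,0,0],-0.2],
  [[0,0,0],[0,0,0],-0.2],
])

```text
clock: 22.25
eef_pos: [508.7, 101.6, 111.1]
tcp_rot: [-3.139, -0.002, -1.388]
contact_force: [-0.1, -0.2, -0.3]
opening: 0.401
```

Request:
send_rows([
  [[0,0,0],[0,0,0],-0.1],
  [[0,0,-0.01],[0,0,0],-0.1],
  [[0,0,-0.03],[0,0,0],-0.1],
  [[0,0,-0.055],[0,0,0],-0.1],
  [[0,0,-0.08],[0,0,0],-0.1],
])

```text
clock: 22.67
eef_pos: [508.0, 101.6, 192.4]
tcp_rot: [-3.14, -0.002, -1.388]
contact_force: [0.3, 0.9, -0.1]
opening: 0.449
```

Run:
```python
from h import *
s=status.sense();print(s["clock"],s["eef_pos"],s["contact_force"])
im=viewer.grab_frame("wrist"); c=cam("wrist"); cv2.imwrite("pics/w19.png",im[:,:,::-1])
im=viewer.grab_frame("scene"); up(im,200,180,220,165,3.6,"pics/s19.png")
```

```text
22.6667 [508.04437954 101.59242015 192.35234131] [ 0.34225795  0.85684598 -0.13778049]
```

View pics/w19.png

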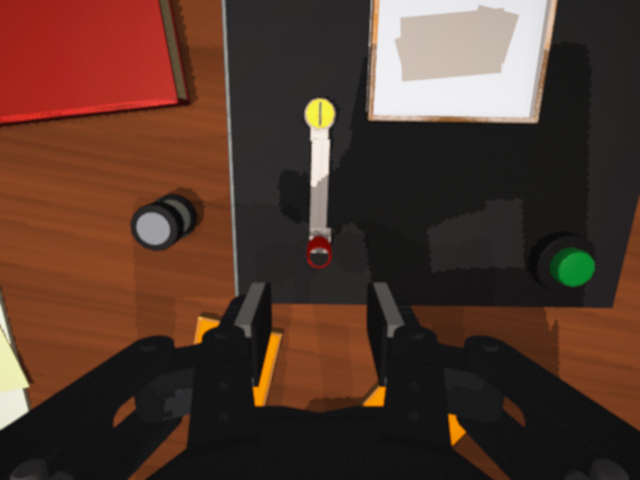

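View pics/s19.png

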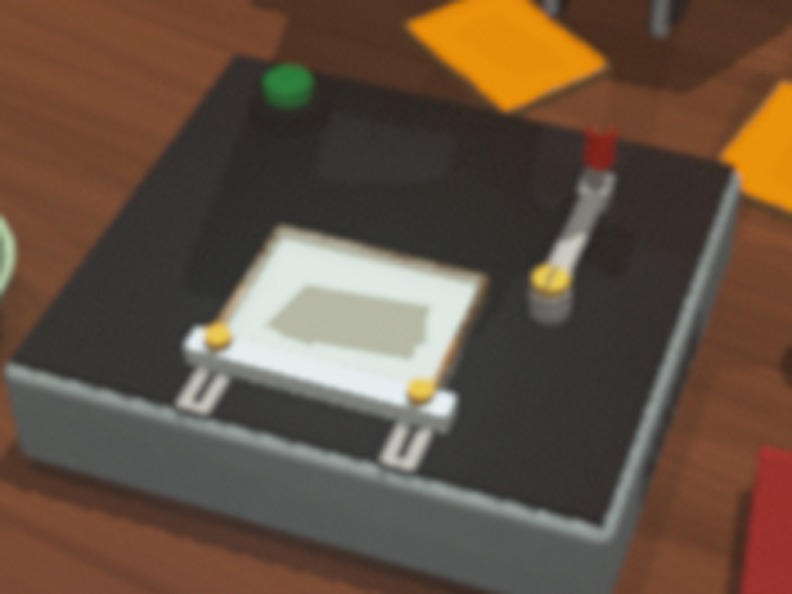

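Request:
send_rows([
  [[0.005,0.01,-0.02],[0,0,0],-0.1],
  [[0.015,0.03,-0.045],[0,0,0],-0.1],
  [[0.03,0.055,-0.07],[0,0,0],-0.1],
  [[0.05,0.08,-0.09],[0,0,0],-0.1],
  [[0.06,0.1,-0.1],[0,0,0],-0.1],
])

```text
clock: 23.18
eef_pos: [421.7, 23.7, 296.9]
tcp_rot: [-3.13, -0.002, -1.387]
contact_force: [0.3, -0.7, 0.9]
opening: 0.451
```

Run:
```python
from h import *
im=viewer.grab_frame("top"); cv2.imwrite("pics/top20.png",im[:,:,::-1]); up(im,220,150,210,190,3.8,"pics/t20.png")
print(status.sense()["clock"])
```

```text
23.2333
```

View pics/t20.png

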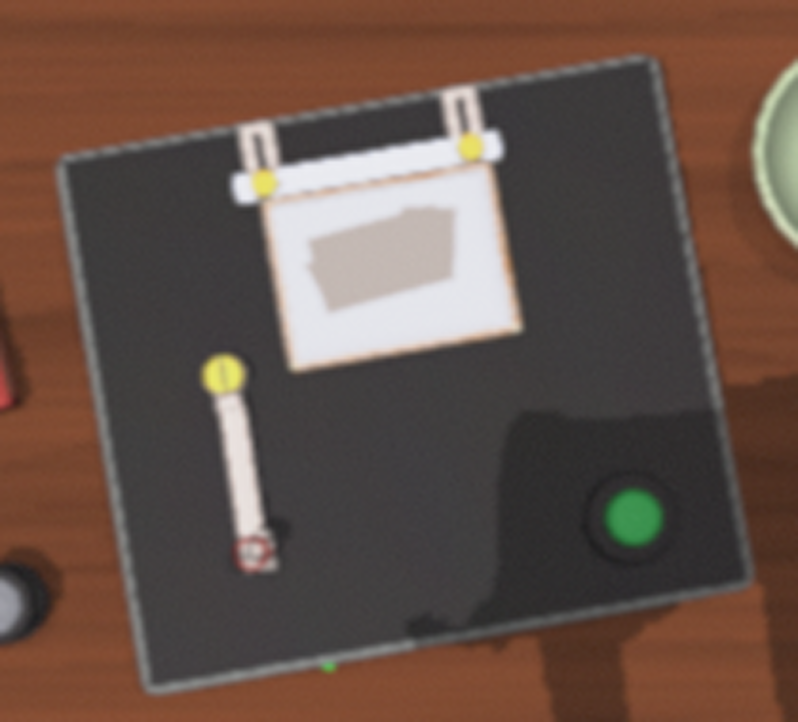

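View pics/top20.png

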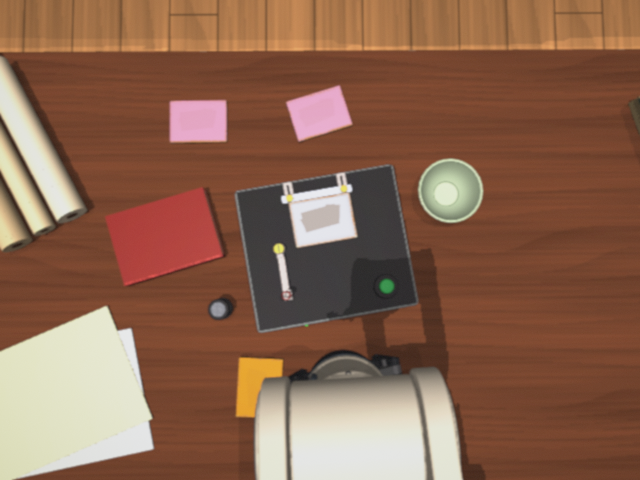

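```bash
python3 -c "
from rig import job; print(job.sign_off())"
```

```text
the job is handed in; nothing more can be done
None
```

The job is done and handed in at about 23 s of the 72 s allowed; the sign-off gives no verdict.

- **Clip on:** I lifted the clip by its knob, about 3.5 mm, and swung it round. The shoulder pushed the mount onto the fence with 5 to 7 N measured at the knob. I then lowered the pad onto the glass and let go.
- **Button:** I pressed the green button to its hard stop. At 18 N it moved only 0.2 mm further. A picture taken during the press shows the clip still holding the mount home.
- **Clip off:** I gripped the knob again and lifted the clip about 4 mm, then swung it back. After the lift and the first part of the swing the mount had not moved. I lowered the clip and let go.

**Last checks:** The final top picture shows the mount flush and square against the fence. The clip points at the scanner's front, within about 0.01 rad of zero by my estimate. The bowl, book and loupe show no sign of having moved, and the arm is clear of everything.

**What disagreed:** The wrist and top cameras put the pivot about 3 mm apart in y. That caused sideways forces on the knob of up to about 4 N during the swings, and I corrected the path as I went. When I let go of the knob over the glass, the arm moved about 1.5 mm towards the fence. The next pictures show the clip and mount still in place.

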